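Put the gate keys away in the key box

TASK

Lower the front flap of the walnut key box all the way, pick the gate keys - the bronze ones with a round eye, three or four of them - out of the cluttered bamboo tray, and hang each by its eye on a peg of its own inside the box. Then push the flap fully shut. Leave the padlock, the torch, the glass stone and the tap key in the tray, and do not disturb the mug or the oil bottle.

Things in the scene. Friction and masses are not known exactly. Their poses are not given: they have to be found in the camera images.
- keybox: walnut key box standing on the ledge, fixed: 110 mm deep (x), 284 mm wide (y), 170 mm high, walls 12 mm, floor 15 mm thick, open at the top. Origin: centre of its underside; x points into the box, from the front (x = -55 mm, towards the robot) to the back panel (inner face at x = 43 mm). Position and yaw vary.
- peg1 (a point): outer tip of steel peg 1 of four (box y = 90 mm), at box x = -6 mm, 182 mm above the ledge; axes as the box's. The peg is a 9 mm round bar that rises at 33 degrees from the back panel (root 150 mm high) towards the front, 58 mm long with 4.5 mm of round end beyond this point, so what hangs on it slides back to the panel.
- peg2 (a point): outer tip of steel peg 2 of four (box y = 30 mm), at box x = -6 mm, 182 mm above the ledge; axes as the box's. The peg is a 9 mm round bar that rises at 33 degrees from the back panel (root 150 mm high) towards the front, 58 mm long with 4.5 mm of round end beyond this point, so what hangs on it slides back to the panel.
- peg3 (a point): outer tip of steel peg 3 of four (box y = -30 mm), at box x = -6 mm, 182 mm above the ledge; axes as the box's. The peg is a 9 mm round bar that rises at 33 degrees from the back panel (root 150 mm high) towards the front, 58 mm long with 4.5 mm of round end beyond this point, so what hangs on it slides back to the panel.
- peg4 (a point): outer tip of steel peg 4 of four (box y = -90 mm), at box x = -6 mm, 182 mm above the ledge; axes as the box's. The peg is a 9 mm round bar that rises at 33 degrees from the back panel (root 150 mm high) towards the front, 58 mm long with 4.5 mm of round end beyond this point, so what hangs on it slides back to the panel.
- flap (a joint): drop-front flap of the key box, hinged along its lower edge: 0 = shut (upright against the box), grows as its top comes down towards the robot, 1.4 rad = fully open (a stop, nearly level). Starts shut or a little ajar. The hinge is stiff: the flap stays where it is left; moving it takes up to about 4 N at the tab.
- flap_tab (a point): middle of the wooden pull tab on the flap's free edge: the tab is 24 mm wide (along the hinge, so it can be pinched from above at any angle), 12 mm thick, and stands 38 mm beyond the edge of the flap (12 mm thick, 284 mm wide); this point is 24 mm beyond the edge.
- flap_hinge (a point): middle of the flap's hinge axis, at the box's front, 20 mm above the ledge; the axis runs along the box's y. At angle q the tab's point lies from here at box x = -176 sin q - 7 cos q mm and z = 176 cos q - 7 sin q mm.
- key1: bronze aluminium gate key, 138 mm, 70 g. Origin: under the shank at the centre of mass; x runs towards the round eye, z across the flat side. Shank 10 mm wide (y), 10 mm thick (z), free for fingers from x = -33 to +15 mm. Eye: ring 55 mm outside, 33 mm hole, 10 mm thick, centre at x = 45 mm; toothed bit 30 mm wide, 6 mm thick, tip at x = -66 mm. Starts flat in the tray; may be absent.
- key2: bronze aluminium gate key, 138 mm, 70 g. Origin: under the shank at the centre of mass; x runs towards the round eye, z across the flat side. Shank 10 mm wide (y), 10 mm thick (z), free for fingers from x = -33 to +15 mm. Eye: ring 55 mm outside, 33 mm hole, 10 mm thick, centre at x = 45 mm; toothed bit 30 mm wide, 6 mm thick, tip at x = -66 mm. Starts flat in the tray; may be absent.
- key3: bronze aluminium gate key, 138 mm, 70 g. Origin: under the shank at the centre of mass; x runs towards the round eye, z across the flat side. Shank 10 mm wide (y), 10 mm thick (z), free for fingers from x = -33 to +15 mm. Eye: ring 55 mm outside, 33 mm hole, 10 mm thick, centre at x = 45 mm; toothed bit 30 mm wide, 6 mm thick, tip at x = -66 mm. Starts flat in the tray; may be absent.
- key4: bronze aluminium gate key, 138 mm, 70 g. Origin: under the shank at the centre of mass; x runs towards the round eye, z across the flat side. Shank 10 mm wide (y), 10 mm thick (z), free for fingers from x = -33 to +15 mm. Eye: ring 55 mm outside, 33 mm hole, 10 mm thick, centre at x = 45 mm; toothed bit 30 mm wide, 6 mm thick, tip at x = -66 mm. Starts flat in the tray; may be absent.
- key1_eye (a point): centre of the hole in the eye of key1, mid-thickness. When the key hangs it lies about 140 mm above the ledge, some 12 mm below its peg's axis.
- key2_eye (a point): centre of the hole in the eye of key2, mid-thickness. When the key hangs it lies about 140 mm above the ledge, some 12 mm below its peg's axis.
- key3_eye (a point): centre of the hole in the eye of key3, mid-thickness. When the key hangs it lies about 140 mm above the ledge, some 12 mm below its peg's axis.
- key4_eye (a point): centre of the hole in the eye of key4, mid-thickness. When the key hangs it lies about 140 mm above the ledge, some 12 mm below its peg's axis.
- tray: bamboo tray, fixed, 340 mm (x) by 320 mm (y) and 28 mm high outside, walls and floor 6 mm. Origin: centre of its underside. Its position and yaw vary.
- padlock: nickel padlock lying flat in the tray, body 45 x 52 x 22 mm, shackle 37 mm beyond it along +x. Origin under the body's centre. Stays in the tray.
- torch: orange plastic torch with a toggle switch, 125 mm long (x), 34 mm thick, in the tray. Origin under its middle. Stays in the tray.
- stone: green glass paperweight stone, 50 mm across, 25 mm high, in the tray. Origin under its middle. Stays in the tray.
- tapkey: dark steel T-handled tap key, 120 mm long (x), its T 63 mm wide at the +x end, 14 mm thick, no eye, in the tray. Origin under its middle. Stays in the tray.
- mug: white mug, 80 mm across, 90 mm high, standing on the ledge; a bystander. Origin under its middle.
- oiler: green oil bottle, 56 mm across, 150 mm high, standing between tray and box at the back; a bystander. Origin under its middle.
Things that resemble listed ones, but are neither listed nor needed, are in the scene too. There is more than one size of the torch; the job needs the middle-sized.

How it is judged:
By the outcome, as a careful person would: the job done as asked, in the order asked, and still so for the second after the job is handed in, with the robot touching nothing.
Of key1, key2, key3, key4 only 3 to 4 are there at a start; the rules pass over those that are not, and their reading is None.
At some moment in a run one of key1, key2, key3, key4 may be knocked a few centimetres aside while the robot is not near it.
Once in a run the grip may slacken for a moment while it holds something.
It also fails if it takes over 208 s, if anything falls off the work surface, if the arm or the gripper's body presses on something with over 40 N, if the wrist force passes 120 N, or if a joint passes its speed limit or range.

ROBOT

A 6-joint arm with a two-finger parallel gripper is mounted at the origin on the work surface. World frame = base frame: x ahead of the robot, y to its left, z up, the work surface at z = 0. Lengths are in mm, angles in rad, forces in N, time in s.
With the tool pointing down it reaches from about 275 to 825 mm from the base axis. Payload 5.2 kg.
Tool frame: the origin (TCP) lies at the very end of the fingers, on their centre line; the grasp point (between the pads) lies 19 mm behind it; z points along the fingers, x is the direction in which the jaws open and shut, and the axes are right-handed (so a half turn about z gives the same grasp; the last joint's range is limited). The gripper opens to 93 mm and grips with 3 to 60 N. Pads are 15 mm wide; open, the fingers measure 128 mm over their backs; the gripper's body (75 mm by 188 mm) begins 65 mm behind the grasp point.
Start: joints at [1.005, 0.259, 1.535, -0, 1.348, -0.203], TCP at [195.17, 514.212, 218.653] pointing down, gripper open.
Joint ranges: [-3.14, 3.14], [-0.91, 2.08], [0.19, 2.58], [-1.22, 4.36], [0.22, 2.71], [-3.12, 3.12]. Speed limits (rad/s): [2.57, 2.57, 3.14, 3.14, 3.14, 3.14].

INTERFACE

Orientations are given as a rotation vector (axis times angle).
In Python, from plant import ctrl gives the robot as it stands. The module is installed in compiled form; this text tells all that it offers.
- The arm moves only by the shell command python3 -m inch 'ROWS' [FORCE]. ROWS is JSON, a list of rows, each a list of 5 numbers: the opening, from 0 (shut) to 1 (fully open), then the shift along the tool's x, y, z in m, then the turn about the tool's z in rad. A call has 1 to 20 rows; each row is the pose to reach, as a shift and turn from the pose commanded when the call began, along the tool's axes at that moment; what a row does not reach only later rows make up. A row lasts 1/10 s, in which the tool goes at most 50 mm and 8.59 degrees, less where a joint would pass 70% of its speed; a pose out of reach is approached as far as the arm can. A call with a gripper value outside its range is refused whole. The fingers move at their own pace and stop on an object; FORCE is the grip in N (left out, the last holds). Time passes only in rows, so rows that repeat a pose let the fingers close. It gives the time, the measured TCP pose, the force and the opening at its end, in the units of the state.
- ctrl.state(): the state, without advancing time (a new reading comes with each control period).
- ctrl.capture(name): name is "scene" or "top"; returns a dict with "pixels" (480x640x3 uint8, red, green, blue), "vertical_fov" (degrees; the focal length in pixels is half the picture's height over the tangent of half this angle, whatever the lens; pixels are square), "cx", "cy" (the principal point, pixels), "dist" ([k1, k2, p1, p2, k3] as OpenCV has them; the pictures are not rectified), "view" (4x4, takes a point from world to camera coordinates). Camera axes: x right, y up, looking along -z (the intrinsics and any distortion apply to the point x, -y, -z); pixel columns grow to the right and rows downward; lengths in mm; the calibration is good to about 2 mm. A picture is of the moment at which its call begins. There is no depth.
- ctrl.finish_job(): hands the job in, once; it reports no verdict.
The state is a dict: "t": time; "joints": joint angles; "qvel": joint speeds; "joint_torque": joint torques, N m; "tcp_pos": TCP position; "tool_rot": TCP orientation; "wrist_force": force on the tool from outside, world axes, zero at the start; "torque": the same for the moment, N m; "finger_gap": finger opening in mm.
Only numpy, scipy, OpenCV 4.12 (cv2) and the standard library are available. Lean on these libraries where they do the work, as an engineer would, in place of code of your own. Each camera call takes 0.05 s, during which the arm holds its last target. There are 200 camera calls.

## Working session

There is one attempt and no reset: what is moved stays moved. The work goes in short steps, Python scripts to look and compute and a shell command to move; the robot and the scene stay as the last step left them, time stands still between calls to the robot, and variables do not carry over. Pictures are saved under pics/ and viewed, about 12 in all and at most 16, crops included, and the job is handed in when it is done.

```bash
mkdir -p pics; cat > h.py <<'E'
import numpy as np, cv2
from plant import ctrl
from scipy.spatial.transform import Rotation as R
def cap(n):
    c=ctrl.capture(n); c['img']=c['pixels'][:,:,::-1].copy()
    f=240/np.tan(np.radians(c['vertical_fov'])/2)
    c['K']=np.array([[f,0,c['cx']],[0,f,c['cy']],[0,0,1]]); c['D']=np.array(c['dist'],float); c['V']=np.array(c['view']); return c
def ray(c,u,v):
    x,y=cv2.undistortPoints(np.array([[[u,v]]],float),c['K'],c['D'])[0,0]
    Rm=c['V'][:3,:3]; o=-Rm.T@c['V'][:3,3]; return o,Rm.T@np.array([x,-y,-1])
def onz(c,u,v,z):
    o,d=ray(c,u,v); return o+d*(z-o[2])/d[2]
def proj(c,P):
    P=np.atleast_2d(P).astype(float); q=P@c['V'][:3,:3].T+c['V'][:3,3]; q=q*[1,-1,-1]
    return cv2.projectPoints(q,np.zeros(3),np.zeros(3),c['K'],c['D'])[0][:,0]
def save(img,name,crop=None,s=1):
    if crop: x0,y0,x1,y1=crop; img=img[y0:y1,x0:x1]
    if s!=1: img=cv2.resize(img,None,fx=s,fy=s,interpolation=cv2.INTER_CUBIC)
    cv2.imwrite('pics/'+name+'.png',img)
E
python3 - <<'E'
from h import *
import pickle
for n in('scene','top'):
    c=cap(n); save(c['img'],n+'0'); pickle.dump(c,open(n+'0.pkl','wb'))
    print(n,c['K'][0,0],c['D'],(-c['V'][:3,:3].T@c['V'][:3,3]).round(),(-c['V'][2,:3]).round(2))
s=ctrl.state();print(s)
E
```

```text
scene 438.16013806300253 [-0.04252857  0.          0.          0.          0.        ] [883. 621. 781.] [-0.4  -0.63 -0.67]
top 436.30822273796315 [-0.06914124  0.          0.          0.          0.        ] [ 386.    6. 1016.] [ 0.12  0.   -0.99]
{'t': 0.1, 'joints': array([ 1.00519281e+00,  2.59254630e-01,  1.53593413e+00,  1.08029444e-05,
        1.34801027e+00, -2.02807469e-01]), 'qvel': array([-0.0002343 ,  0.00010062, -0.00307411, -0.00095349, -0.00229997,
        0.0002004 ]), 'joint_torque': array([ 3.75002986e-03, -4.38206649e+01, -2.84642601e+01,  7.19772675e-02,
        3.61321075e-02, -2.94196684e-05]), 'tcp_pos': array([194.90686814, 513.79717024, 217.9250388 ]), 'tool_rot': array([ 2.58524490e+00,  1.78387991e+00, -2.32893134e-03]), 'wrist_force': array([0.18694569, 0.85203387, 0.44594866]), 'torque': array([0.00749401, 0.01957501, 0.03747738]), 'finger_gap': 93.1050046053525}
```

View pics/scene0.png

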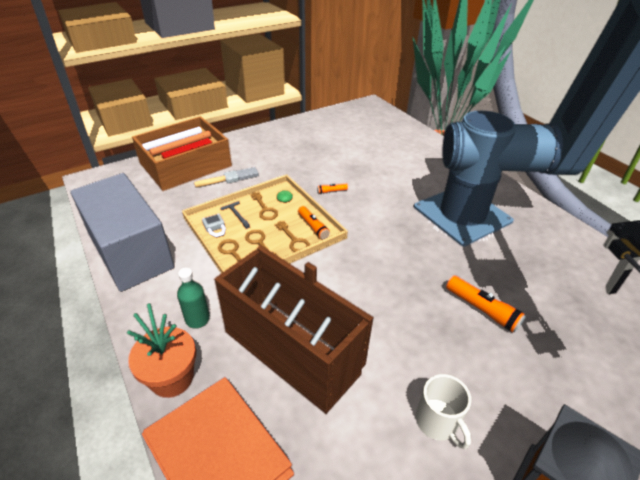

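View pics/top0.png

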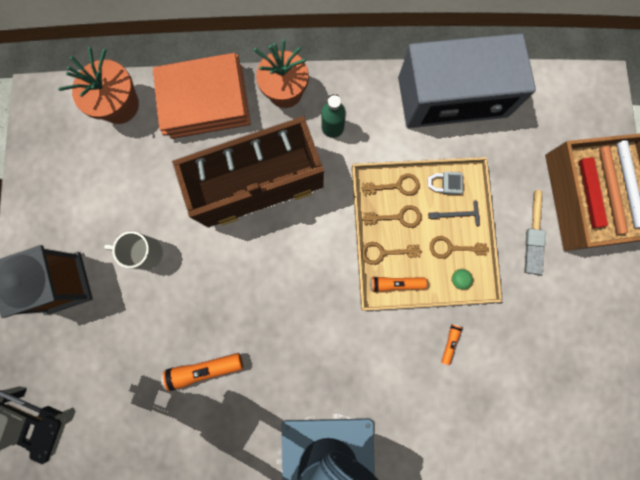

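The top view shows four bronze round-eyed keys, with eyes near (409,184), (409,216), (375,253) and (441,246). The things that could be mistaken for them are the dark tap key with no eye (455,213) and the nickel padlock (447,183). The box is at (250,172) with its flap tab near (262,185). I'll check one close crop of each.

```bash
python3 - <<'E'
from h import *
import pickle
c=pickle.load(open('top0.pkl','rb'))
save(c['img'],'tray0',(345,150,505,315),4.5)
a=cv2.resize(c['img'][110:240,165:335],None,fx=4.5,fy=4.5,interpolation=cv2.INTER_CUBIC)
cv2.imwrite('pics/box0.png',a)
E
```

```text
(no output)
```

View pics/tray0.png

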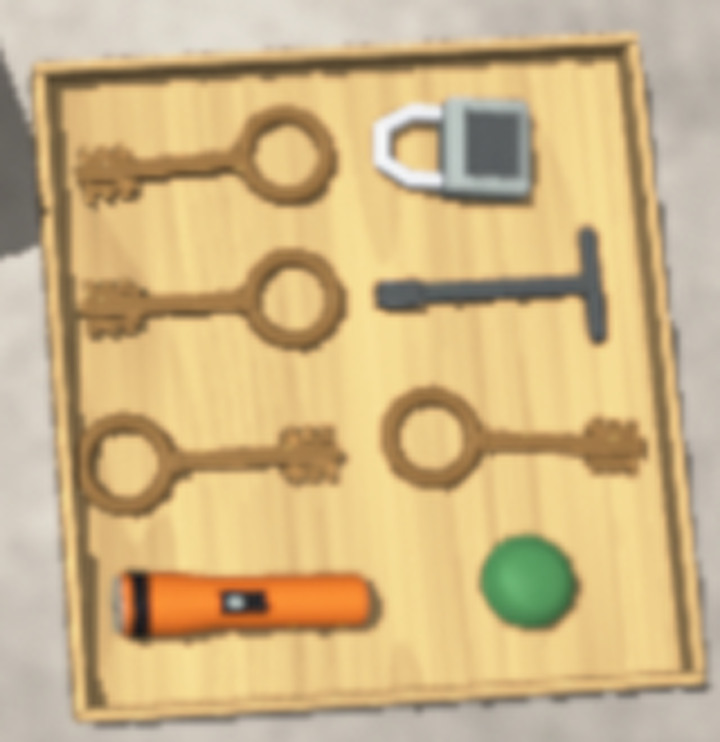

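View pics/box0.png

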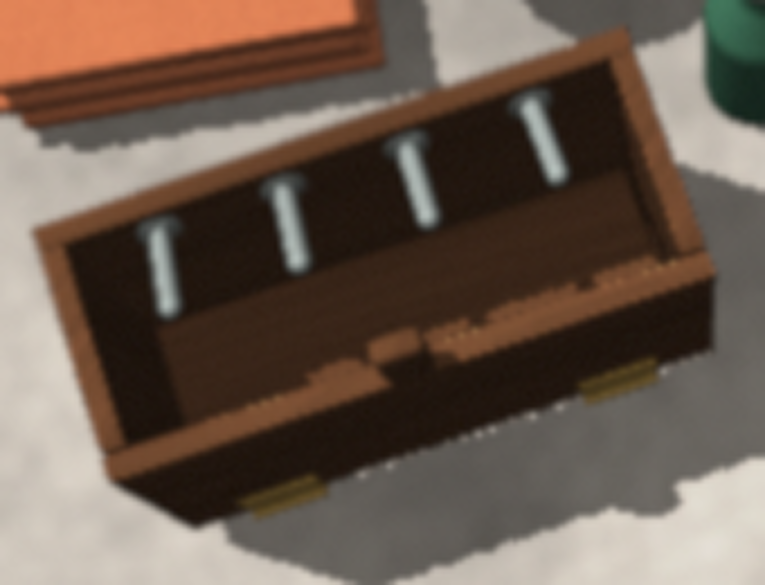

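The crops confirm four bronze round-eyed keys, each with a toothed bit. In the tray crop the eyes are at (286,155), (294,300), (127,465) and (432,438). The pegs are clear and the flap is near shut. Next I fit the poses.

```bash
cat >> h.py <<'E'
import pickle,json
from scipy.optimize import least_squares
def b2w(b,P):
    P=np.atleast_2d(P).astype(float); c,s=np.cos(b[2]),np.sin(b[2])
    return np.c_[b[0]+c*P[:,0]-s*P[:,1], b[1]+s*P[:,0]+c*P[:,1], P[:,2]]
def tool():
    s=ctrl.state(); Rm=R.from_rotvec(s['tool_rot']).as_matrix(); return s,Rm
def go(x,y,z,yaw=None,eyeoff=None):
    "print tool shift (m) and turn (rad) to a world TCP target; yaw deg = direction of tool x"
    s,Rm=tool(); d=Rm.T@(np.array([x,y,z])-s['tcp_pos'])/1000
    ph=np.degrees(np.arctan2(Rm[1,0],Rm[0,0])); t=0
    if yaw is not None: t=np.radians((ph-yaw+180)%360-180)
    print('shift',d.round(4),'turn',round(t,3),'| now',s['tcp_pos'].round(1),'yaw',round(ph,1),'j6',s['joints'][5].round(2))
E
python3 - <<'E'
from h import *
c=pickle.load(open('top0.pkl','rb')); sc=pickle.load(open('scene0.pkl','rb'))
f=lambda l,ox,oy:[(x/4.5+ox,y/4.5+oy) for x,y in l]
d=np.array([-np.cos(.576),0,np.sin(.576)])
mod=[np.array([-6,y,182])+3*d for y in(90,30,-30,-90)]+[[55,142,170],[55,-142,170]]
obs=np.array(f([(168,312),(297,265),(428,220),(557,178),(38,232),(628,30)],165,110))
r=least_squares(lambda b:(proj(c,b2w(b,mod))-obs).ravel(),[550,100,.33])
b=r.x;print('box',b.round(2),np.degrees(b[2]),'res',r.fun.round(1)); np.save('box.npy',b)
keys=f([(286,155),(294,300),(127,465),(432,438)],345,150); tips=f([(80,176),(80,312),(345,462),(645,450)],345,150)
for k,t in zip(keys,tips):
    e=onz(c,*k,11);p=onz(c,*t,10);v=e-p
    print('eye',e.round(),'len',np.hypot(*v[:2]).round(),'head',np.degrees(np.arctan2(v[1],v[0])).round(1))
tr=[onz(c,*p,28) for p in f([(35,68),(635,38),(705,685),(80,718)],345,150)];print(np.round(tr))
im=[c['img'].copy(),sc['img'].copy()]
for q,col in((0,(0,255,0)),(.15,(0,255,255)),(.3,(255,0,255))):
    L=lambda u,n,y:[-55-u*np.sin(q)-n*np.cos(q),y,20+u*np.cos(q)-n*np.sin(q)]
    P=[L(190,1,-12),L(190,1,12),L(190,13,12),L(190,13,-12),L(152,13,-142),L(152,13,142)]
    for m,cc in zip(im,(c,sc)):
        for i,p in enumerate(proj(cc,b2w(b,P))): cv2.circle(m,tuple(np.round(p*8).astype(int)),4,col,-1,shift=3)
for m,cc in zip(im,(c,sc)):
    for p in proj(cc,b2w(b,[[-6,y,182] for y in(90,30,-30,-90)]+[[55,142,170],[55,-142,170],[-55,142,0]])): cv2.circle(m,tuple(np.round(p*8).astype(int)),6,(255,0,0),-1,shift=3)
A=cv2.resize(im[0][110:240,165:335],None,fx=3.5,fy=3.5,interpolation=cv2.INTER_CUBIC)[:, :]
B=cv2.resize(im[1][240:420,205:385],(A.shape[1]*455//595,455),interpolation=cv2.INTER_CUBIC)
A=cv2.resize(A,(400,306));B=cv2.resize(im[1][240:420,205:385],(400,400),interpolation=cv2.INTER_CUBIC)
o=np.zeros((400,800,3),np.uint8);o[:306,:400]=A;o[:,400:]=B;save(o,'fit')
E
```

```text
box [6.4869e+02 1.5111e+02 3.1000e-01] 17.924419660734188 res [ 0.6 -0.   0.8  0.6  0.5  0.8  0.6  0.4 -2.1 -0.9 -0.4 -0.9]
eye [ 636. -206.   11.] len 109.0 head -85.3
eye [ 559. -207.   11.] len 112.0 head -88.0
eye [ 475. -116.   11.] len 113.0 head 89.6
eye [ 485. -275.   11.] len 112.0 head 85.6
[[ 681.  -74.   28.]
 [ 692. -391.   28.]
 [ 355. -403.   28.]
 [ 347.  -87.   28.]]
```

View pics/fit.png

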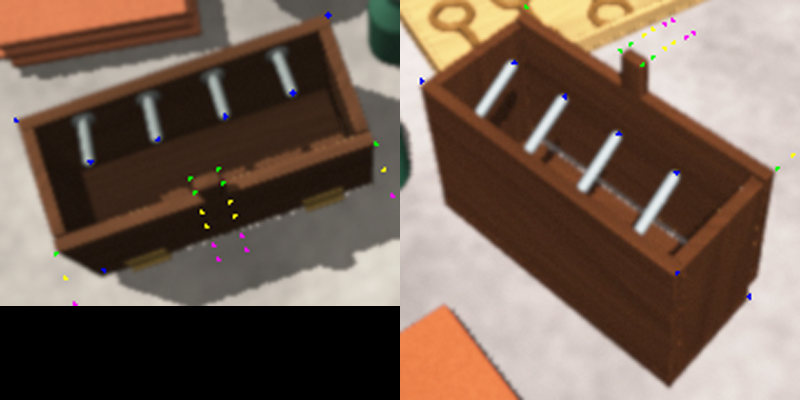

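The overlay agrees in both views: pegs and tab lie on the model, so the flap is shut (q≈0). The key lengths (109–113 against 111 mm) and the tray sizes also check. I go above the tab.

```bash
python3 - <<'E'
from h import *
b=np.load('box.npy');p=b2w(b,[-62,0,196])[0];print(p)
go(p[0],p[1],235,107.9)
print('front mid',b2w(b,[-300,0,0]),'pegs',b2w(b,[[-6,y,182] for y in(90,30,-30,-90)]).round(1))
E
```

```text
[589.69510402 132.02403447 196.        ]
shift [-0.2168  0.5046 -0.0169] turn -0.675 | now [194.9 513.8 217.9] yaw 69.2 j6 -0.2
front mid [[363.24683363  58.77663974   0.        ]] pegs [[615.3 234.9 182. ]
 [633.7 177.8 182. ]
 [652.2 120.7 182. ]
 [670.7  63.6 182. ]]
```

```bash
R='X'; python3 -m inch '[[0.6,0,0,-0.03,0],[0.6,-0.217,0.505,-0.03,-0.675],[0.6,-0.217,0.505,-0.03,-0.675],[0.6,-0.217,0.505,-0.03,-0.675],[0.6,-0.217,0.505,-0.03,-0.675],[0.6,-0.217,0.505,-0.03,-0.675],[0.6,-0.217,0.505,-0.03,-0.675],[0.6,-0.217,0.505,-0.03,-0.675],[0.6,-0.217,0.505,-0.03,-0.675],[0.6,-0.217,0.505,-0.03,-0.675],[0.6,-0.217,0.505,-0.03,-0.675],[0.6,-0.217,0.505,-0.03,-0.675],[0.6,-0.217,0.505,-0.017,-0.675],[0.6,-0.217,0.505,-0.017,-0.675],[0.6,-0.217,0.505,-0.017,-0.675],[0.6,-0.217,0.505,-0.017,-0.675]]' 20
python3 - <<'E'
from h import *
b=np.load('box.npy');p=b2w(b,[-62,0,196])[0]
go(p[0],p[1],180,107.9)
c=cap('top');d=cap('scene');A=cv2.resize(c['img'][100:240,180:350],(400,330),interpolation=cv2.INTER_CUBIC);B=cv2.resize(d['img'][200:380,220:400],(400,400),interpolation=cv2.INTER_CUBIC)
o=np.zeros((400,800,3),np.uint8);o[:330,:400]=A;o[:,400:]=B;save(o,'tab1')
E
```

```text
t: 1.7
tcp_pos: [589.5, 133.1, 235.8]
tool_rot: [-1.847, -2.54, -0.0]
wrist_force: [0.1, 0.2, -0.6]
finger_gap: 55.9
shift [-0.0011 -0.0001  0.0558] turn 0.001 | now [589.5 133.1 235.8] yaw 107.9 j6 -1.85
```

View pics/tab1.png

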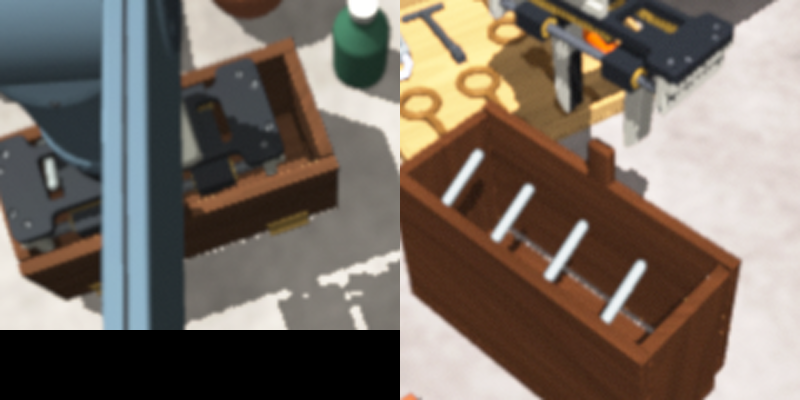

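The fingers straddle the tab (scene half, tab near (600,160)). I descend and pinch.

```bash
python3 -m inch '[[0.6,-0.001,0,0.03,0],[0.6,-0.001,0,0.056,0],[0.6,-0.001,0,0.056,0],[0.6,-0.001,0,0.056,0],[0,-0.001,0,0.056,0],[0,-0.001,0,0.056,0],[0,-0.001,0,0.056,0],[0,-0.001,0,0.056,0],[0,-0.001,0,0.056,0],[0,-0.001,0,0.056,0],[0,-0.001,0,0.056,0]]' 25
python3 - <<'E'
import numpy as np
# tool y is +/- box x ; print arc offsets toward front and up
for q in np.linspace(.0,1.4,19): print(round(q,2), ((176*np.sin(q)+7*np.cos(q)-7)/1000).round(3), ((176*(1-np.cos(q))+7*np.sin(q))/1000).round(3))
from h import *
print(tool()[1].round(2))
E
```

```text
t: 2.9
tcp_pos: [590.4, 132.7, 180.2]
tool_rot: [-1.848, -2.539, -0.003]
wrist_force: [-2.6, 5.3, 3.0]
finger_gap: 23.9
0.0 0.0 0.0
0.08 0.014 0.001
0.16 0.027 0.003
0.23 0.041 0.006
0.31 0.054 0.011
0.39 0.066 0.016
0.47 0.078 0.022
0.54 0.09 0.029
0.62 0.101 0.037
0.7 0.112 0.046
0.78 0.121 0.056
0.86 0.13 0.066
0.93 0.139 0.077
1.01 0.146 0.088
1.09 0.152 0.101
1.17 0.158 0.113
1.24 0.162 0.126
1.32 0.165 0.139
1.4 0.168 0.153
[[-0.31  0.95  0.  ]
 [ 0.95  0.31  0.  ]
 [ 0.    0.   -1.  ]]
```

```bash
python3 -m inch '[[0,0,-0.007,0,0],[0,0,-0.014,0.001,0],[0,0,-0.021,0.002,0],[0,0,-0.027,0.003,0],[0,0,-0.034,0.0045,0],[0,0,-0.041,0.006,0],[0,0,-0.048,0.0085,0],[0,0,-0.054,0.011,0],[0,0,-0.060,0.0135,0],[0,0,-0.066,0.016,0],[0,0,-0.072,0.019,0],[0,0,-0.078,0.022,0],[0,0,-0.084,0.0255,0],[0,0,-0.090,0.029,0],[0,0,-0.0955,0.033,0],[0,0,-0.101,0.037,0],[0,0,-0.1065,0.0415,0],[0,0,-0.112,0.046,0]]'
```

```text
t: 4.7
tcp_pos: [483.5, 97.9, 134.4]
tool_rot: [-1.849, -2.539, -0.003]
wrist_force: [-2.3, 4.8, 5.2]
finger_gap: 23.9
```

```bash
python3 -m inch '[[0,0,-0.005,0.005,0],[0,0,-0.009,0.010,0],[0,0,-0.014,0.015,0],[0,0,-0.018,0.020,0],[0,0,-0.0225,0.0255,0],[0,0,-0.027,0.031,0],[0,0,-0.0305,0.0365,0],[0,0,-0.034,0.042,0],[0,0,-0.037,0.0485,0],[0,0,-0.040,0.055,0],[0,0,-0.043,0.061,0],[0,0,-0.046,0.067,0],[0,0,-0.048,0.0735,0],[0,0,-0.050,0.080,0],[0,0,-0.0515,0.0865,0],[0,0,-0.053,0.093,0],[0,0,-0.0545,0.100,0],[0,0,-0.056,0.108,0],[0,0,-0.056,0.113,0],[0,0,-0.056,0.113,0]]'
```

```text
t: 6.7
tcp_pos: [428.0, 79.9, 20.0]
tool_rot: [-1.846, -2.536, 0.004]
wrist_force: [-5.2, 0.7, -0.7]
finger_gap: 23.9
```

```bash
python3 -m inch '[[0.6,0,0,0,0],[0.6,0,0,0,0],[0.6,0,0,0,0],[0.5,0,0,-0.05,0],[0.5,0,0,-0.10,0],[0.45,0,0,-0.15,0],[0.4,0,0,-0.18,0],[0.4,0,0,-0.18,0],[0.4,0,0,-0.18,0]]' 30
python3 - <<'E'
from h import *
c=cap('top');d=cap('scene');pickle.dump(d,open('scene1.pkl','wb'))
B=cv2.resize(d['img'][150:400,180:420],(480,500),interpolation=cv2.INTER_CUBIC);A=cv2.resize(c['img'][90:330,160:510],(800,548))
save(B,'flap1');
# key C: eye (475,-116) heading ~89.6 ; grasp at key x=-2 -> 47 mm behind the eye
for n,e,h in(('A',(636,-206),-86),('B',(559,-207),-88),('C',(475,-116),89),('D',(485,-275),86)):
    h=np.radians(h);g=np.array(e)-47*np.array([np.cos(h),np.sin(h)]);print(n,g.round(1))
go(476,-163,100,-1)
E
```

```text
t: 7.6
tcp_pos: [431.1, 79.5, 201.1]
tool_rot: [1.848, 2.538, 0.002]
wrist_force: [0.1, 0.3, 0.1]
finger_gap: 37.0
A [ 632.7 -159.1]
B [ 557.4 -160. ]
C [ 474.2 -163. ]
D [ 481.7 -321.9]
shift [-0.2452 -0.0303  0.0992] turn 1.9 | now [429.8  79.6 199.3] yaw 107.9 j6 -1.96
```

View pics/flap1.png

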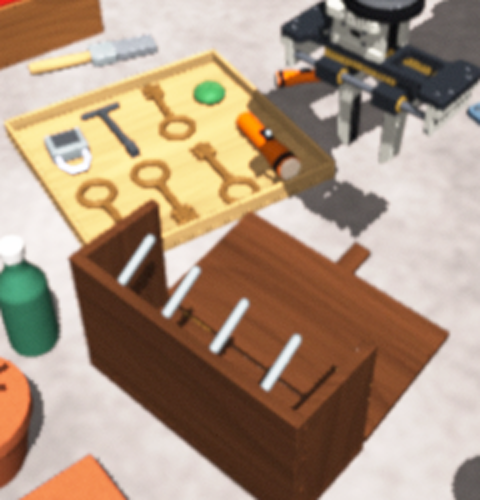

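The flap lies level and open. I write a quick key detector to re-measure the keys before each grasp, and check the flap's angle.

```bash
cat >> h.py <<'E'
def keys(c,show=False):
    "bronze keys lying in the tray seen from top: eye centre (hole centroid) and heading on z=11"
    im=cv2.resize(c['img'],None,fx=4,fy=4,interpolation=cv2.INTER_CUBIC); hsv=cv2.cvtColor(im,cv2.COLOR_BGR2HSV)
    m=((hsv[...,0]>=8)&(hsv[...,0]<=20)&(hsv[...,1]>110)&(hsv[...,2]<185)&(hsv[...,2]>70)).astype(np.uint8)*255
    poly=proj(c,[[671,-85,11],[680,-381,11],[366,-392,11],[357,-98,11]]) *4
    t=np.zeros_like(m);cv2.fillPoly(t,[poly.astype(np.int32)],255);m&=t
    if show: cv2.imwrite('pics/mask.png',m[::2,::2])
    cs,h=cv2.findContours(m,cv2.RETR_CCOMP,cv2.CHAIN_APPROX_NONE); out=[]
    for i,k in enumerate(cs):
        ch=h[0][i][2]
        if h[0][i][3]>=0 or cv2.contourArea(k)<900: continue
        best=None
        while ch>=0:
            if cv2.contourArea(cs[ch])>300: best=ch
            ch=h[0][ch][0]
        if best is None: continue
        M=cv2.moments(cs[best]);e=np.array([M['m10'],M['m01']])/M['m00']
        P=k[:,0].astype(float);w=np.linalg.norm(P-e,axis=1);far=P[w>.85*w.max()].mean(0)
        E=onz(c,*((e-1.5)/4),11);F=onz(c,*((far-1.5)/4),11);v=E-F
        out.append((E[0],E[1],np.degrees(np.arctan2(v[1],v[0])),np.hypot(*v[:2])))
    return out
E
python3 - <<'E'
from h import *
c0=pickle.load(open('top0.pkl','rb'))
print(np.round(keys(c0,True),1)); print(np.round(keys(cap('top')),1))
b=np.load('box.npy');d=pickle.load(open('scene1.pkl','rb'))
for q in(1.3,1.35,1.4,1.45):
    u,n=190,7;print(q,proj(d,b2w(b,[-55-u*np.sin(q)-n*np.cos(q),0,20+u*np.cos(q)-n*np.sin(q)])).round(1))
E
```

```text
[[ 404.3 -171.9   85.1   10.2]
 [ 402.9 -119.8   87.7  116.3]
 [ 485.7 -274.    85.9  105.6]
 [ 636.  -205.5  -84.9  105.4]
 [ 559.6 -205.7  -30.8  212.8]]
[[ 485.4 -275.7   84.4  102.8]
 [ 635.5 -206.3  -82.8  102.8]
 [ 559.2 -206.8   -8.3  196.6]]
1.3 [[362.  267.5]]
1.35 [[362.2 269.9]]
1.4 [[362.3 272.4]]
1.45 [[362.2 274.9]]
```

```bash
sed -i 's/hsv\[...,2\]<185/hsv[...,2]<172/; s/cv2.contourArea(cs\[ch\])>300/1800>cv2.contourArea(cs[ch])>300/' h.py; python3 - <<'E'
from h import *
c0=pickle.load(open('top0.pkl','rb'))
print(np.round(keys(c0,True),1)); print(np.round(keys(cap('top')),1))
go(482,-322,60,-5)
E
```

```text
[[ 404.3 -171.9   85.5   10.5]
 [ 402.9 -119.8   87.5  116.2]]
[[ 404.6 -119.7   76.2  153. ]]
shift [-0.3984 -0.0731  0.1388] turn 1.97 | now [429.7  79.6 199. ] yaw 107.9 j6 -1.96
```

```bash
sed -i 's/hsv\[...,2\]<172/hsv[...,2]<175/; s/1800>cv2.contourArea(cs\[ch\])>300/4000>cv2.contourArea(cs[ch])>1300/' h.py; 
python3 -m inch '[[0.4,-0.398,-0.073,0.08,1.97],[0.4,-0.398,-0.073,0.08,1.97],[0.4,-0.398,-0.073,0.08,1.97],[0.4,-0.398,-0.073,0.08,1.97],[0.4,-0.398,-0.073,0.08,1.97],[0.4,-0.398,-0.073,0.08,1.97],[0.4,-0.398,-0.073,0.08,1.97],[0.4,-0.398,-0.073,0.08,1.97],[0.4,-0.398,-0.073,0.08,1.97],[0.4,-0.398,-0.073,0.08,1.97],[0.4,-0.398,-0.073,0.08,1.97],[0.4,-0.398,-0.073,0.08,1.97],[0.4,-0.398,-0.073,0.139,1.97],[0.4,-0.398,-0.073,0.139,1.97],[0.4,-0.398,-0.073,0.139,1.97],[0.4,-0.398,-0.073,0.139,1.97],[0.4,-0.398,-0.073,0.139,1.97],[0.4,-0.398,-0.073,0.139,1.97]]'
python3 - <<'E'
from h import *
c0=pickle.load(open('top0.pkl','rb'))
print(np.round(keys(c0,True),1)); d=cap('scene');print(np.round(keys(cap('top')),1))
go(482,-322,9,-5)
save(d['img'],'kd',(180,150,360,285),4)
E
```

```text
t: 9.6
tcp_pos: [484.3, -322.3, 63.2]
tool_rot: [3.137, -0.135, 0.003]
wrist_force: [0.1, -0.9, -0.2]
finger_gap: 37.1
[[ 485.6 -274.1   85.7  105. ]
 [ 635.8 -205.7  -84.2  103.7]
 [ 559.5 -205.8  -30.9  212.8]]
[]
shift [-0.0021  0.      0.0538] turn 0.001 | now [ 484.  -322.1   62.8] yaw -5.0 j6 -0.69
```

View pics/kd.png

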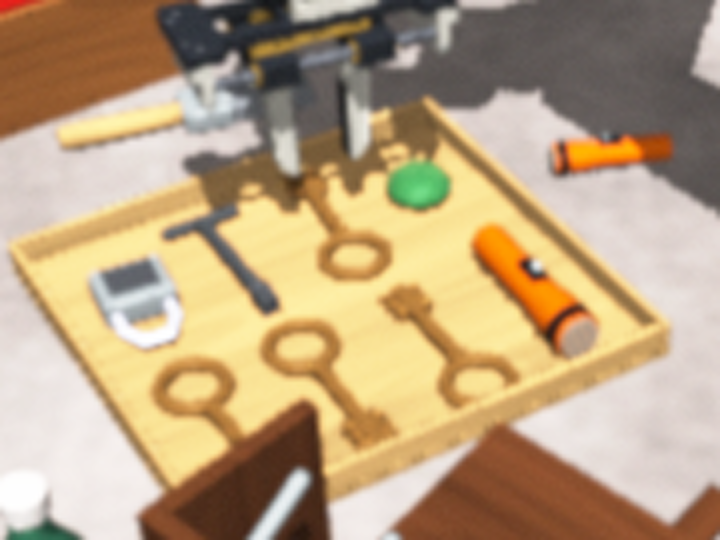

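Fingers straddle key D's shank. I descend, grip and lift.

```bash
python3 -m inch '[[0.4,0,0,0.03,0],[0.4,0,0,0.053,0],[0.4,0,0,0.053,0],[0.4,0,0,0.053,0],[0,0,0,0.053,0],[0,0,0,0.053,0],[0,0,0,0.053,0],[0,0,0,0.053,0],[0,0,0,0.053,0],[0,0,0,0.053,0]]' 40
python3 -m inch '[[0,0,0,-0.03,0],[0,0,0,-0.08,0],[0,0,0,-0.13,0],[0,0,0,-0.18,0],[0,0,0,-0.21,0],[0,0,0,-0.21,0],[0,0,0,-0.21,0]]'
python3 - <<'E'
from h import *
c=cap('top');d=cap('scene');A=cv2.resize(c['img'][140:330,340:520],(400,422),interpolation=cv2.INTER_CUBIC);B=cv2.resize(d['img'][90:290,180:360],(400,444),interpolation=cv2.INTER_CUBIC)
o=np.zeros((444,800,3),np.uint8);o[:422,:400]=A;o[:,400:]=B;save(o,'kd2')
pickle.dump((c,d,tool()),open('kd2.pkl','wb'))
b=np.load('box.npy')
e=b2w(b,[2,-90,0])[0]; print(e); h=b[2]; g=e[:2]-47*np.array([np.cos(h),np.sin(h)]); g2=g-60*np.array([np.cos(h),np.sin(h)]);print(g,g2)
go(g2[0],g2[1],215,-72.1)
E
```

```text
t: 10.7
tcp_pos: [483.6, -321.7, 9.0]
tool_rot: [3.138, -0.137, 0.0]
wrist_force: [-0.3, 0.6, 2.8]
finger_gap: 9.7
t: 11.4
tcp_pos: [483.4, -321.6, 218.7]
tool_rot: [3.138, -0.137, 0.001]
wrist_force: [-0.1, -0.7, -1.0]
finger_gap: 9.1
[678.28735121  66.08911399   0.        ]
[633.56857513  51.62429235] [576.48077587  33.15856258]
shift [ 0.0628 -0.3608  0.0022] turn 1.171 | now [ 482.6 -320.8  216.6] yaw -5.0 j6 -0.69
```

View pics/kd2.png

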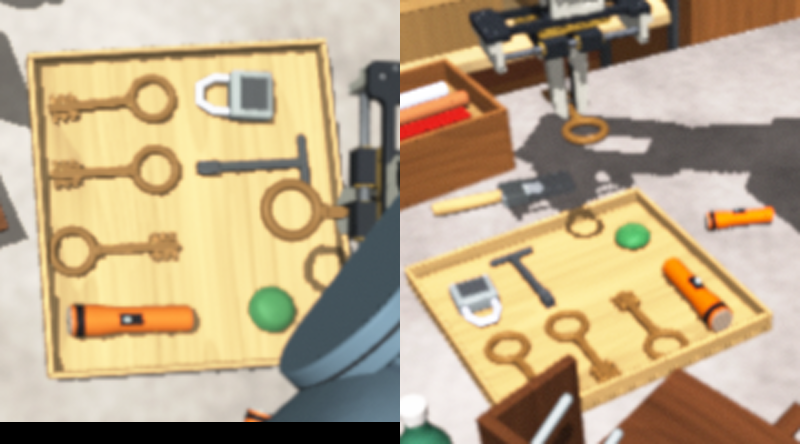

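Key D is held, with its eye at crop (291,209) in the top half and (585,129) in the scene half. I triangulate the eye relative to the TCP.

```bash
cat >> h.py <<'E'
def tri(obs):
    A=np.zeros((3,3));r=np.zeros(3)
    for c,u,v in obs:
        o,d=ray(c,u,v);d/=np.linalg.norm(d);M=np.eye(3)-np.outer(d,d);A+=M;r+=M@o
    X=np.linalg.solve(A,r);return X,[(proj(c,X)[0]-[u,v]).round(1) for c,u,v in obs]
E
python3 - <<'E'
from h import *
c,d,(s,Rm)=pickle.load(open('kd2.pkl','rb'))
X,e=tri([(c,470.95,234.1),(d,263.25,148.05)]);print(X.round(1),e,'tool frame',(Rm.T@(X-s['tcp_pos'])).round(1))
E
```

```text
[ 487.9 -274.6  217.8] [array([-0.1,  0.2]), array([-0.2, -0. ])] tool frame [  1.3 -46.5  -1.1]
```

```bash
python3 -m inch '[[0,0.063,-0.361,0,1.171],[0,0.063,-0.361,0,1.171],[0,0.063,-0.361,0,1.171],[0,0.063,-0.361,0,1.171],[0,0.063,-0.361,0,1.171],[0,0.063,-0.361,0,1.171],[0,0.063,-0.361,0,1.171],[0,0.063,-0.361,0,1.171],[0,0.063,-0.361,0,1.171],[0,0.063,-0.361,0,1.171],[0,0.063,-0.361,0,1.171],[0,0.063,-0.361,0,1.171]]'
python3 - <<'E'
from h import *
c=cap('top');d=cap('scene');pickle.dump((c,d,tool()),open('kd3.pkl','wb'))
A=cv2.resize(c['img'][110:240,170:330],(400,325),interpolation=cv2.INTER_CUBIC);B=cv2.resize(d['img'][170:370,200:400],(400,400),interpolation=cv2.INTER_CUBIC)
o=np.zeros((400,800,3),np.uint8);o[:325,:400]=A;o[:,400:]=B;save(o,'kd3')
go(633.6,51.6,205,-72.1)
E
```

```text
t: 12.7
tcp_pos: [577.1, 31.6, 217.7]
tool_rot: [2.539, -1.848, -0.002]
wrist_force: [0.2, 0.4, -1.0]
finger_gap: 9.4
shift [-0.0018 -0.0596  0.0132] turn -0.0 | now [577.4  31.5 218.3] yaw -72.1 j6 1.12
```

View pics/kd3.png

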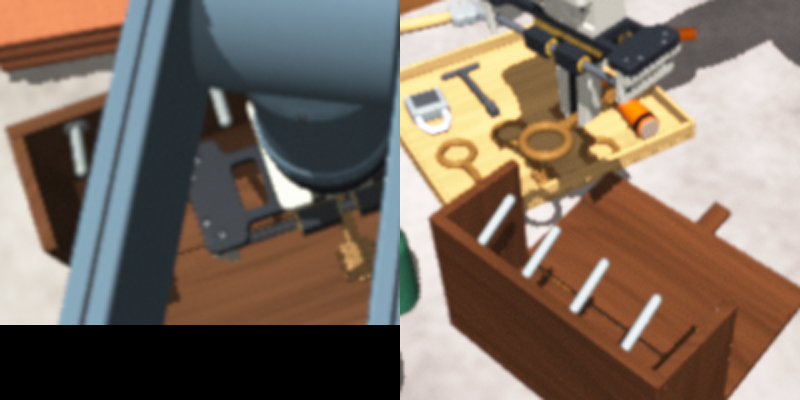

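Key D's eye is in front of the box at scene crop (546,141). The peg ends are at (513,199), (556,230), (605,262) and (658,297). I combine both views to refine the box pose and compare the eye with its prediction.

```bash
python3 - <<'E'
from h import *
c0=pickle.load(open('top0.pkl','rb'));c,d,(s,Rm)=pickle.load(open('kd3.pkl','rb'))
dd=np.array([-np.cos(.576),0,np.sin(.576)])
mod=[np.array([-6,y,182])+3.5*dd for y in(90,30,-30,-90)]
ot=np.array([(x/4.5+165,y/4.5+110) for x,y in[(168,312),(297,265),(428,220),(557,178)]])
os=np.array([(329,318.5),(302.5,301),(278,285),(256.5,269.5)])
for nm,S in(('top',[(c0,ot)]),('scene',[(d,os)]),('both',[(c0,ot),(d,os)])):
    r=least_squares(lambda b:np.concatenate([(proj(k,b2w(b,mod))-o).ravel() for k,o in S]),[650,150,.31]);print(nm,r.x.round(3),r.fun.round(1))
b=r.x
for t in zip(ot,os): pass
for i in range(4): print(tri([(c0,*ot[i]),(d,*os[i])])[0].round(1), b2w(b,mod[i]).round(1))
np.save('box2.npy',b)
E0=s['tcp_pos']+Rm@np.array([1.3,-46.5,-1.1]);print('eye pred',E0.round(1),proj(d,E0).round(1),'seen 273,240.5', onz(d,273,240.5,E0[2]).round(1))
g=b2w(b,[[2,y,0] for y in(90,30,-30,-90)]);print(g.round(1))
E
```

```text
top [6.49895e+02 1.52415e+02 3.18000e-01] [ 0.  -0.3  0.2  0.2 -0.1  0.3 -0.1 -0.2]
scene [6.54129e+02 1.56735e+02 3.19000e-01] [ 0.2  0.6  0.3  0.2  0.4 -0.5 -0.9 -0.5]
both [6.51953e+02 1.54119e+02 3.17000e-01] [-0.8 -1.3 -0.7 -0.8 -1.  -0.7 -0.9 -1.1  0.4 -1.   0.6 -1.3  0.8 -1.8
 -0.4 -1.8]
[614.6 236.  179.6] [[615.4 236.9 183.9]]
[634.3 179.  179.5] [[634.1 179.8 183.9]]
[653.6 121.5 177.9] [[652.8 122.8 183.9]]
[670.9  64.5 177.7] [[671.5  65.8 183.9]]
eye pred [622.1  44.6 219.4] [[273.2 238.6]] seen 273,240.5 [625.   49.2 219.4]
[[625.8 240.3   0. ]
 [644.5 183.3   0. ]
 [663.2 126.2   0. ]
 [681.9  69.2   0. ]]
```

```bash
cat >> h.py <<'E'
BOX=np.array([650.3,152.3,.318])
def hang(py,off=(0.5,-46.5,-2.5),x=2.0,z=179,back=0,pz=None):
    "TCP shift bringing the eye (tool-frame offset off) to box (x,py,z); tool yaw box-90deg"
    e=b2w(BOX,[x-back,py,z])[0]; ph=BOX[2]-np.pi/2
    RR=np.array([[np.cos(ph),np.sin(ph),0],[np.sin(ph),-np.cos(ph),0],[0,0,-1]])
    t=e-RR@np.array(off); go(t[0],t[1],t[2],np.degrees(ph)); return t
E
python3 - <<'E'
from h import *
print(hang(-90,z=205)); print(hang(-90))
E
```

```text
shift [-0.0028 -0.0625  0.0157] turn -0.006 | now [577.4  31.5 218.3] yaw -72.1 j6 1.12
[636.01484981  53.37359056 202.5       ]
shift [-0.0028 -0.0625  0.0417] turn -0.006 | now [577.4  31.5 218.3] yaw -72.1 j6 1.12
[636.01484981  53.37359056 176.5       ]
```

```bash
python3 -m inch '[[0,-0.003,-0.03,0.005,-0.006],[0,-0.003,-0.0625,0.012,-0.006],[0,-0.003,-0.0625,0.012,-0.006],[0,-0.003,-0.0625,0.02,-0.006],[0,-0.003,-0.0625,0.025,-0.006],[0,-0.003,-0.0625,0.03,-0.006],[0,-0.003,-0.0625,0.03,-0.006]]'
python3 -m inch '[[0,0,0,0.003,0],[0,0,0,0.006,0],[0,0,0,0.009,0],[0,0,0,0.011,0],[0,0,0,0.011,0],[0,0,0,0.011,0]]'
python3 - <<'E'
from h import *
d=cap('scene');pickle.dump((d,tool()),open('kd4.pkl','wb'));save(d['img'],'kd4',(215,215,375,335),5)
hang(-90)
E
```

```text
t: 13.5
tcp_pos: [635.1, 54.3, 188.0]
tool_rot: [2.545, -1.841, -0.002]
wrist_force: [0.7, 0.1, -0.4]
finger_gap: 9.4
t: 14.1
tcp_pos: [636.2, 54.7, 177.6]
tool_rot: [-2.546, 1.841, 0.0]
wrist_force: [-0.1, -0.3, -0.4]
finger_gap: 9.4
shift [0.0012 0.0006 0.0012] turn 0.001 | now [636.2  54.7 177.7] yaw -71.7 j6 1.16
```

View pics/kd4.png

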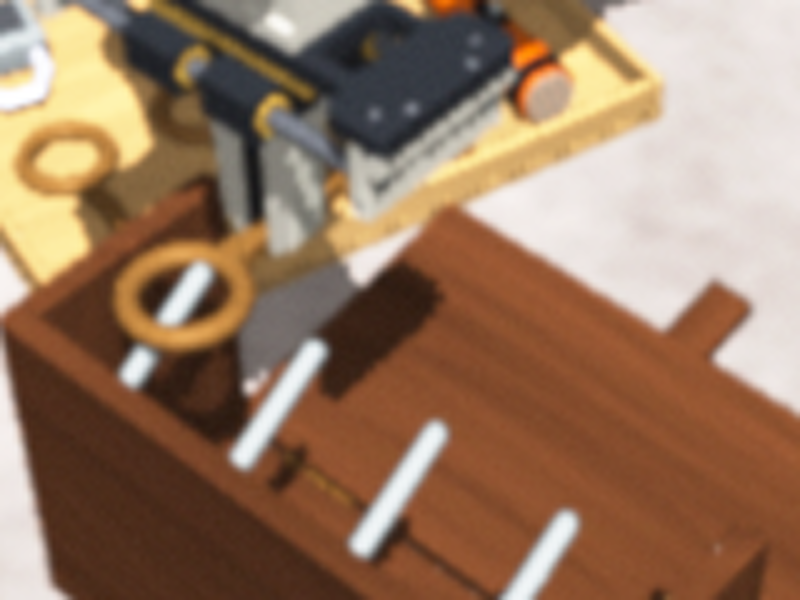

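The peg tip (207,270) shows through the eye, with no contact force. I go 1.5 mm lower and 1 mm in, then release.

```bash
python3 -m inch '[[0,0,-0.001,0.0015,0],[0,0,-0.001,0.0025,0],[0,0,-0.001,0.0025,0],[0.25,0,-0.001,0.0025,0],[0.25,0,-0.001,0.0025,0],[0.25,0,-0.001,0.0025,0],[0.25,0,-0.001,0.0025,0],[0.25,0,-0.001,0.0025,0],[0.25,0,-0.001,0.0025,0],[0.25,0,0.03,0.0,0],[0.25,0,0.06,-0.02,0],[0.25,0,0.1,-0.03,0],[0.25,0,0.1,-0.03,0],[0.25,0,0.1,-0.03,0]]'
python3 - <<'E'
from h import *
d=cap('scene');save(d['img'],'kd5',(215,215,375,335),5)
c=cap('top');print(np.round(keys(c),1))
A=np.zeros((600,800,3),np.uint8)
A[:,:400]=cv2.resize(d['img'][215:335,215:295],(400,600),interpolation=cv2.INTER_CUBIC)
A[:422,400:]=cv2.resize(c['img'][140:330,340:520],(400,422),interpolation=cv2.INTER_CUBIC);save(A,'kd5')
E
```

```text
t: 15.55
tcp_pos: [541.3, 23.1, 208.5]
tool_rot: [-2.544, 1.841, -0.003]
wrist_force: [0.8, -0.6, -0.5]
finger_gap: 23.2
[]
```

View pics/kd5.png

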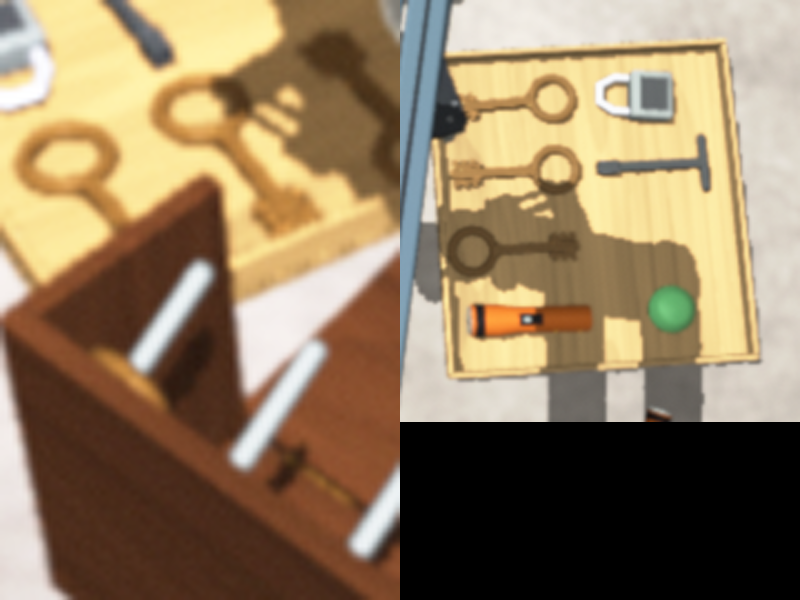

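Key D hangs back against its panel, and A, B and C are where they were (top-half eyes (552,98), (556,169) and (472,251)). Next is key C to peg3, checking numerically that nothing has moved.

```bash
cat >> h.py <<'E'
KP={'A':((408.6,184.4),(364,188.5),-85.5),'B':((410.3,216.7),(364,218.5),-88),'C':((373.2,253.3),(420,252.5),89.3)}
def check(names,c=None):
    "shift (px, score) of eye and bit patches against the first top picture"
    c0=pickle.load(open('top0.pkl','rb'))['img'];c=c or cap('top')
    for n in names:
        o=[]
        for (u,v) in KP[n][:2]:
            u,v=int(u),int(v);w=16;T=c0[v-w:v+w,u-w:u+w];S=c['img'][v-w-14:v+w+14,u-w-14:u+w+14]
            r=cv2.matchTemplate(S,T,cv2.TM_CCOEFF_NORMED);_,m,_,p=cv2.minMaxLoc(r);o.append((p[0]-14,p[1]-14,round(m,2)))
        print(n,o)
def grasp(n,z,back=47):
    c0=pickle.load(open('top0.pkl','rb'));e=onz(c0,*KP[n][0],11);h=np.radians(KP[n][2])
    g=e[:2]-back*np.array([np.cos(h),np.sin(h)]);yaw=KP[n][2]-90 if KP[n][2]>0 else KP[n][2]+90
    print(n,g.round(1));go(g[0],g[1],z,yaw)
E
python3 - <<'E'
from h import *
check('ABC'); grasp('C',60)
E
```

```text
A [(0, 0, 0.99), (9, -1, 0.65)]
B [(0, 0, 0.77), (0, 0, 0.75)]
C [(0, -1, 0.65), (-14, 1, 0.29)]
C [ 474.2 -163.4]
shift [0.1561 0.123  0.1473] turn -1.24 | now [542.1  23.4 207.3] yaw -71.7 j6 1.09
```

```bash
python3 -m inch '[[0.4,0.156,0.123,0.05,-1.24],[0.4,0.156,0.123,0.05,-1.24],[0.4,0.156,0.123,0.05,-1.24],[0.4,0.156,0.123,0.05,-1.24],[0.4,0.156,0.123,0.05,-1.24],[0.4,0.156,0.123,0.05,-1.24],[0.4,0.156,0.123,0.05,-1.24],[0.4,0.156,0.123,0.1,-1.24],[0.4,0.156,0.123,0.147,-1.24],[0.4,0.156,0.123,0.147,-1.24],[0.4,0.156,0.123,0.147,-1.24],[0.4,0.156,0.123,0.147,-1.24]]'
python3 - <<'E'
from h import *
grasp('C',9)
d=cap('scene');d0=pickle.load(open('scene1.pkl','rb'));
# eye of C in the scene view: unchanged?
e=onz(pickle.load(open('top0.pkl','rb')),*KP['C'][0],11);u,v=proj(d,e)[0].astype(int);w=9
r=cv2.matchTemplate(d['img'][v-w-10:v+w+10,u-w-10:u+w+10],d0['img'][v-w:v+w,u-w:u+w],cv2.TM_CCOEFF_NORMED);print(cv2.minMaxLoc(r)[1],cv2.minMaxLoc(r)[3])
E
```

```text
t: 16.9
tcp_pos: [475.1, -164.3, 62.5]
tool_rot: [3.14, -0.022, 0.004]
wrist_force: [-0.4, -0.5, 0.4]
finger_gap: 37.3
C [ 474.2 -163.4]
shift [-0.0011 -0.001   0.0535] turn -0.002 | now [ 475.1 -164.3   62.5] yaw -0.8 j6 -0.54
0.9286710023880005 (10, 10)
```

```bash
python3 -m inch '[[0.4,0,0,0.03,0],[0.4,0,0,0.053,0],[0.4,0,0,0.053,0],[0.4,0,0,0.053,0],[0,0,0,0.053,0],[0,0,0,0.053,0],[0,0,0,0.053,0],[0,0,0,0.053,0],[0,0,0,0.053,0],[0,0,0,0.053,0]]' 40
python3 -m inch '[[0,0,0,-0.03,0],[0,0,0,-0.08,0],[0,0,0,-0.13,0],[0,0,0,-0.16,0],[0,0,0,-0.16,0],[0,0,0,-0.16,0]]'
python3 - <<'E'
from h import *
hang(-30,z=222,back=60)
E
```

```text
t: 17.95
tcp_pos: [473.7, -163.6, 8.2]
tool_rot: [3.141, -0.019, 0.001]
wrist_force: [-0.6, 1.4, 5.4]
finger_gap: 9.4
t: 18.55
tcp_pos: [473.1, -163.3, 167.6]
tool_rot: [3.141, -0.019, 0.001]
wrist_force: [-0.4, 1.0, -1.5]
finger_gap: 9.2
shift [ 0.0841 -0.2559 -0.0519] turn 1.241 | now [ 473.1 -163.3  167.6] yaw -0.7 j6 -0.54
```

```bash
python3 -m inch '[[0,0,0,-0.045,0],[0,0.084,-0.256,-0.052,1.241],[0,0.084,-0.256,-0.052,1.241],[0,0.084,-0.256,-0.052,1.241],[0,0.084,-0.256,-0.052,1.241],[0,0.084,-0.256,-0.052,1.241],[0,0.084,-0.256,-0.052,1.241],[0,0.084,-0.256,-0.052,1.241],[0,0.084,-0.256,-0.052,1.241],[0,0.084,-0.256,-0.052,1.241],[0,0.084,-0.256,-0.052,1.241],[0,0.084,-0.256,-0.052,1.241],[0,0.084,-0.256,-0.052,1.241]]'
cat >> h.py <<'E'
def eyepred(d,off=(0.5,-46.5,-2.5)):
    "ring match: where the held eye shows in the scene view against the prediction"
    s,Rm=tool();t=np.linspace(0,6.283,60);o=np.array(off)
    ring=np.array([o+[16.5*np.cos(a),16.5*np.sin(a),-5] for a in t]);mid=[o+[22*np.cos(a),22*np.sin(a),-5] for a in t]
    f=lambda P:proj(d,s['tcp_pos']+np.array(P)@Rm.T)
    im=cv2.resize(d['img'],None,fx=4,fy=4,interpolation=cv2.INTER_CUBIC);hs=cv2.cvtColor(im,cv2.COLOR_BGR2HSV)
    m=((hs[...,0]>=8)&(hs[...,0]<=20)&(hs[...,1]>110)&(hs[...,2]>60)&(hs[...,2]<190)).astype(float)
    p=f(mid);q=f([o+[11*np.cos(a),11*np.sin(a),-5] for a in t]);r=f([o+[31*np.cos(a),31*np.sin(a),-5] for a in t]);best=[]
    for dx in np.arange(-8,8.1,.5):
        for dy in np.arange(-8,8.1,.5):
            S=lambda z:m[np.clip(((z[:,1]+dy)*4).astype(int),0,1919),np.clip(((z[:,0]+dx)*4).astype(int),0,2559)].mean()
            best.append((S(p)-.5*S(q)-.5*S(r),dx,dy))
    print('eye px shift score',max(best),'pred',f([o])[0].round(1))
E
python3 - <<'E'
from h import *
d,_=pickle.load(open('kd4.pkl','rb'))
d=cap('scene');pickle.dump((d,tool()),open('kc3.pkl','wb'));eyepred(d)
c,d0,(s,Rm)=pickle.load(open('kd3.pkl','rb'))
import h
h.tool=lambda:(s,Rm);eyepred(d0)
E
python3 - <<'E'
from h import *
hang(-30,z=190); hang(-30,z=178)
E
```

```text
t: 19.85
tcp_pos: [559.9, 91.4, 218.6]
tool_rot: [2.546, -1.838, -0.002]
wrist_force: [0.4, 0.4, -0.7]
finger_gap: 9.1
eye px shift score (np.float64(0.3833333333333333), np.float64(0.5), np.float64(8.0)) pred [296.8 253.5]
eye px shift score (np.float64(0.3583333333333333), np.float64(-0.5), np.float64(-1.0)) pred [273.5 238.2]
shift [-0.0001 -0.0603  0.0314] turn 0.002 | now [560.1  91.4 218.9] yaw -71.7 j6 1.22
shift [-0.     -0.0603  0.0434] turn 0.002 | now [560.1  91.4 218.9] yaw -71.7 j6 1.22
```

```bash
python3 -m inch '[[0,0,-0.03,0.005,0.002],[0,0,-0.0603,0.012,0.002],[0,0,-0.0603,0.012,0.002],[0,0,-0.0603,0.02,0.002],[0,0,-0.0603,0.025,0.002],[0,0,-0.0603,0.03,0.002],[0,0,-0.0603,0.032,0.002]]'
python3 -m inch '[[0,0,0,0.003,0],[0,0,0,0.006,0],[0,0,0,0.009,0],[0,0,0,0.011,0],[0,0,0,0.011,0],[0,0,0,0.011,0]]'
python3 - <<'E'
from h import *
d=cap('scene');save(d['img'],'kc4',(225,215,385,335),5)
hang(-30,z=178)
E
```

```text
t: 20.6
tcp_pos: [616.8, 110.2, 187.2]
tool_rot: [2.543, -1.844, -0.001]
wrist_force: [-0.3, -0.5, -0.7]
finger_gap: 9.2
t: 21.2
tcp_pos: [617.7, 110.4, 176.7]
tool_rot: [2.543, -1.844, -0.0]
wrist_force: [0.1, -0.1, -0.9]
finger_gap: 9.4
shift [-0.0001  0.0005  0.0013] turn -0.002 | now [617.7 110.4 176.8] yaw -71.9 j6 1.25
```

View pics/kc4.png

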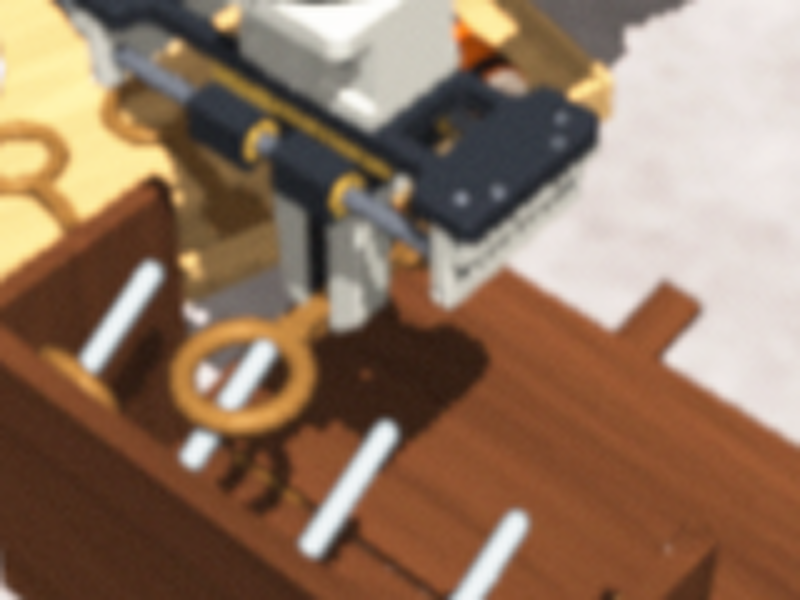

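Peg 3's tip (265,345) is inside the eye, as with key D. I release and back off.

```bash
python3 -m inch '[[0,0,-0.001,0.001,0],[0,0,-0.001,0.002,0],[0,0,-0.001,0.002,0],[0.25,0,-0.001,0.002,0],[0.25,0,-0.001,0.002,0],[0.25,0,-0.001,0.002,0],[0.25,0,-0.001,0.002,0],[0.25,0,-0.001,0.002,0],[0.25,0,-0.001,0.002,0],[0.25,0,0.03,0.0,0],[0.25,0,0.06,-0.02,0],[0.25,0,0.1,-0.03,0],[0.25,0,0.15,-0.04,0],[0.25,0,0.15,-0.04,0],[0.25,0,0.15,-0.04,0]]'
python3 - <<'E'
from h import *
check('AB'); grasp('B',60); grasp('A',60)
d=cap('scene');print(proj(d,b2w(BOX,[[40,-30,155],[40,-90,155]])).round())
E
```

```text
t: 22.75
tcp_pos: [475.0, 63.7, 217.6]
tool_rot: [-2.541, 1.845, -0.003]
wrist_force: [0.1, -0.9, 0.3]
finger_gap: 23.5
A [(0, 0, 1.0), (0, 0, 0.86)]
B [(0, 0, 1.0), (0, 0, 0.93)]
B [ 557.2 -159.6]
shift [ 0.2374 -0.0076  0.1575] turn -1.29 | now [475.9  63.8 217.3] yaw -71.9 j6 1.16
A [ 632.7 -159.5]
shift [ 0.2607 -0.0795  0.1577] turn -1.334 | now [475.9  63.8 217.3] yaw -71.9 j6 1.16
[[261. 308.]
 [239. 292.]]
```

```bash
cat >> h.py <<'E'
def hang2(py,off=(-0.5,46.5,-2.5),x=2.0,z=179,back=0):
    e=b2w(BOX,[x-back,py,z])[0]; ph=BOX[2]+np.pi/2
    RR=np.array([[np.cos(ph),np.sin(ph),0],[np.sin(ph),-np.cos(ph),0],[0,0,-1]])
    t=e-RR@np.array(off); go(t[0],t[1],t[2],np.degrees(ph))
E
python3 -m inch '[[0.4,0.237,-0.008,0.04,-1.29],[0.4,0.237,-0.008,0.04,-1.29],[0.4,0.237,-0.008,0.04,-1.29],[0.4,0.237,-0.008,0.04,-1.29],[0.4,0.237,-0.008,0.04,-1.29],[0.4,0.237,-0.008,0.04,-1.29],[0.4,0.237,-0.008,0.04,-1.29],[0.4,0.237,-0.008,0.09,-1.29],[0.4,0.237,-0.008,0.13,-1.29],[0.4,0.237,-0.008,0.157,-1.29],[0.4,0.237,-0.008,0.157,-1.29],[0.4,0.237,-0.008,0.157,-1.29],[0.4,0.237,-0.008,0.157,-1.29]]'
python3 - <<'E'
from h import *
grasp('B',9)
d=cap('scene');d0=pickle.load(open('scene1.pkl','rb'));
e=onz(pickle.load(open('top0.pkl','rb')),*KP['B'][0],11);u,v=proj(d,e)[0].astype(int);w=9
r=cv2.matchTemplate(d['img'][v-w-10:v+w+10,u-w-10:u+w+10],d0['img'][v-w:v+w,u-w:u+w],cv2.TM_CCOEFF_NORMED);print(cv2.minMaxLoc(r)[1],cv2.minMaxLoc(r)[3])
E
```

```text
t: 24.15
tcp_pos: [558.1, -159.6, 61.1]
tool_rot: [3.14, 0.055, 0.004]
wrist_force: [0.1, -0.9, -0.1]
finger_gap: 37.2
B [ 557.2 -159.6]
shift [-0.0011 -0.0001  0.0521] turn 0.0 | now [ 558.1 -159.6   61.1] yaw 2.0 j6 -0.51
0.31512215733528137 (10, 10)
```

```bash
python3 -m inch '[[0.4,0,0,0.03,0],[0.4,0,0,0.052,0],[0.4,0,0,0.052,0],[0.4,0,0,0.052,0],[0,0,0,0.052,0],[0,0,0,0.052,0],[0,0,0,0.052,0],[0,0,0,0.052,0],[0,0,0,0.052,0],[0,0,0,0.052,0]]' 40
python3 -m inch '[[0,0,0,-0.03,0],[0,0,0,-0.08,0],[0,0,0,-0.13,0],[0,0,0,-0.18,0],[0,0,0,-0.21,0],[0,0,0,-0.21,0],[0,0,0,-0.21,0]]'
python3 - <<'E'
from h import *
hang2(30,z=222,back=60)
E
```

```text
t: 25.2
tcp_pos: [556.6, -159.1, 8.1]
tool_rot: [3.141, 0.055, 0.001]
wrist_force: [-0.2, 0.3, 4.0]
finger_gap: 9.7
t: 25.9
tcp_pos: [556.1, -158.9, 217.5]
tool_rot: [3.141, 0.055, 0.0]
wrist_force: [-0.4, -0.0, -1.2]
finger_gap: 9.2
shift [-0.0038 -0.3078 -0.002 ] turn -1.854 | now [ 556.1 -158.9  217.5] yaw 2.0 j6 -0.51
```

```bash
python3 -m inch '[[0,-0.004,-0.308,-0.002,-1.854],[0,-0.004,-0.308,-0.002,-1.854],[0,-0.004,-0.308,-0.002,-1.854],[0,-0.004,-0.308,-0.002,-1.854],[0,-0.004,-0.308,-0.002,-1.854],[0,-0.004,-0.308,-0.002,-1.854],[0,-0.004,-0.308,-0.002,-1.854],[0,-0.004,-0.308,-0.002,-1.854],[0,-0.004,-0.308,-0.002,-1.854],[0,-0.004,-0.308,-0.002,-1.854],[0,-0.004,-0.308,-0.002,-1.854],[0,-0.004,-0.308,-0.002,-1.854],[0,-0.004,-0.308,-0.002,-1.854],[0,-0.004,-0.308,-0.002,-1.854],[0,-0.004,-0.308,-0.002,-1.854],[0,-0.004,-0.308,-0.002,-1.854]]'
python3 - <<'E'
from h import *
hang2(30,z=190);hang2(30,z=178)
E
```

```text
t: 27.5
tcp_pos: [541.0, 148.6, 218.6]
tool_rot: [-1.842, -2.543, 0.002]
wrist_force: [-0.3, -1.0, 0.3]
finger_gap: 9.4
shift [-0.0002  0.0605  0.0309] turn -0.001 | now [541.  148.6 218.6] yaw 108.2 j6 -1.82
shift [-0.0002  0.0606  0.0429] turn -0.001 | now [541.  148.6 218.6] yaw 108.2 j6 -1.82
```

```bash
python3 -m inch '[[0,0,0.03,0.005,0],[0,0,0.0605,0.012,0],[0,0,0.0605,0.012,0],[0,0,0.0605,0.02,0],[0,0,0.0605,0.025,0],[0,0,0.0605,0.03,0],[0,0,0.0605,0.032,0]]'
python3 -m inch '[[0,0,0,0.003,0],[0,0,0,0.006,0],[0,0,0,0.009,0],[0,0,0,0.011,0],[0,0,0,0.011,0],[0,0,0,0.011,0]]'
python3 - <<'E'
from h import *
d=cap('scene');save(d['img'],'kb4',(225,215,385,335),5)
hang2(30,z=178)
E
```

```text
t: 28.2
tcp_pos: [598.1, 167.4, 187.2]
tool_rot: [-1.841, -2.545, 0.001]
wrist_force: [0.3, -0.2, -0.9]
finger_gap: 9.9
t: 28.8
tcp_pos: [599.0, 167.6, 176.6]
tool_rot: [-1.841, -2.545, 0.0]
wrist_force: [-0.3, -0.2, -1.0]
finger_gap: 9.4
shift [-0.0001 -0.0006  0.0012] turn 0.0 | now [599.1 167.7 176.7] yaw 108.2 j6 -1.8
```

View pics/kb4.png

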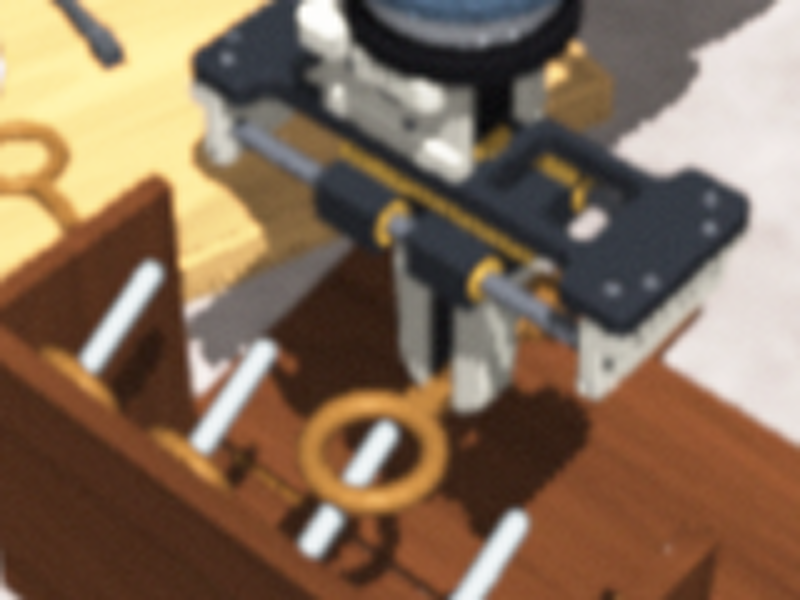

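Pegs 4 and 3 each carry a key (eye tops at (80,375) and (190,455)). Peg 2's tip (385,430) is inside the third eye, so I release it.

```bash
python3 -m inch '[[0,0,0.001,0.001,0],[0,0,0.001,0.002,0],[0,0,0.001,0.002,0],[0.25,0,0.001,0.002,0],[0.25,0,0.001,0.002,0],[0.25,0,0.001,0.002,0],[0.25,0,0.001,0.002,0],[0.25,0,0.001,0.002,0],[0.25,0,0.001,0.002,0],[0.25,0,-0.03,0.0,0],[0.25,0,-0.06,-0.02,0],[0.25,0,-0.1,-0.03,0],[0.25,0,-0.15,-0.04,0],[0.25,0,-0.15,-0.04,0],[0.25,0,-0.15,-0.04,0]]'
python3 - <<'E'
from h import *
check('A'); grasp('A',120)
E
```

```text
t: 30.35
tcp_pos: [456.4, 120.6, 217.6]
tool_rot: [1.841, 2.543, 0.003]
wrist_force: [0.7, 0.7, 0.6]
finger_gap: 23.3
A [(0, 0, 0.99), (0, 0, 0.85)]
A [ 632.7 -159.5]
shift [-0.3209  0.0787  0.0977] turn 1.81 | now [457.4 120.7 217.3] yaw 108.2 j6 -1.87
```

```bash
python3 -m inch '[[0.4,-0.321,0.079,0,1.81],[0.4,-0.321,0.079,0,1.81],[0.4,-0.321,0.079,0,1.81],[0.4,-0.321,0.079,0,1.81],[0.4,-0.321,0.079,0,1.81],[0.4,-0.321,0.079,0,1.81],[0.4,-0.321,0.079,0,1.81],[0.4,-0.321,0.079,0,1.81],[0.4,-0.321,0.079,0,1.81],[0.4,-0.321,0.079,0,1.81],[0.4,-0.321,0.079,0,1.81],[0.4,-0.321,0.079,0,1.81],[0.4,-0.321,0.079,0.04,1.81],[0.4,-0.321,0.079,0.09,1.81],[0.4,-0.321,0.079,0.13,1.81],[0.4,-0.321,0.079,0.157,1.81],[0.4,-0.321,0.079,0.157,1.81],[0.4,-0.321,0.079,0.157,1.81],[0.4,-0.321,0.079,0.157,1.81]]'
python3 - <<'E'
from h import *
grasp('A',9)
d=cap('scene');d0=pickle.load(open('scene0.pkl','rb'));
e=onz(pickle.load(open('top0.pkl','rb')),*KP['A'][0],11);u,v=proj(d,e)[0].astype(int);w=9
r=cv2.matchTemplate(d['img'][v-w-10:v+w+10,u-w-10:u+w+10],d0['img'][v-w:v+w,u-w:u+w],cv2.TM_CCOEFF_NORMED);print(cv2.minMaxLoc(r)[1],cv2.minMaxLoc(r)[3])
E
```

```text
t: 32.3
tcp_pos: [633.9, -160.2, 61.3]
tool_rot: [3.138, 0.124, 0.005]
wrist_force: [0.6, -0.1, 1.0]
finger_gap: 37.2
A [ 632.7 -159.5]
shift [-0.0014 -0.0009  0.0523] turn 0.001 | now [ 633.9 -160.2   61.3] yaw 4.5 j6 -0.5
0.2326715588569641 (0, 16)
```

```bash
python3 - <<'E'
from h import *
c=cap('top');check('A',c);d=cap('scene')
d1=pickle.load(open('kd3.pkl','rb'))[1]
e=onz(pickle.load(open('top0.pkl','rb')),*KP['A'][0],11);u,v=proj(d,e)[0].astype(int);w=7
r=cv2.matchTemplate(cv2.Canny(d['img'],60,150)[v-w-10:v+w+10,u-w-10:u+w+10],cv2.Canny(d1['img'],60,150)[v-w:v+w,u-w:u+w],cv2.TM_CCOEFF_NORMED);print(u,v,cv2.minMaxLoc(r)[1],cv2.minMaxLoc(r)[3])
E
python3 -m inch '[[0.4,0,0,0.03,0],[0.4,0,0,0.052,0],[0.4,0,0,0.052,0],[0.4,0,0,0.052,0],[0,0,0,0.052,0],[0,0,0,0.052,0],[0,0,0,0.052,0],[0,0,0,0.052,0],[0,0,0,0.052,0],[0,0,0,0.052,0]]' 40
```

```text
A [(14, -13, 0.21), (-14, -14, 0.4)]
228 244 0.22779855132102966 (7, 4)
t: 33.45
tcp_pos: [632.1, -159.5, 8.0]
tool_rot: [3.139, 0.124, 0.001]
wrist_force: [0.7, 0.5, 1.7]
finger_gap: 9.7
```

Gap 9.7 mm: the shank is held. I lift and carry it to peg 1.

```bash
python3 -m inch '[[0,0,0,-0.03,0],[0,0,0,-0.08,0],[0,0,0,-0.13,0],[0,0,0,-0.18,0],[0,0,0,-0.21,0],[0,0,0,-0.21,0],[0,0,0,-0.21,0]]'
python3 - <<'E'
from h import *
hang2(90,z=222,back=60)
E
```

```text
t: 34.15
tcp_pos: [631.9, -159.4, 217.8]
tool_rot: [3.139, 0.124, 0.001]
wrist_force: [-0.7, -0.1, -1.6]
finger_gap: 9.6
shift [-0.08   -0.3725 -0.0019] turn -1.81 | now [ 631.9 -159.4  217.8] yaw 4.5 j6 -0.5
```

```bash
python3 -m inch '[[0,-0.08,-0.373,-0.002,-1.81],[0,-0.08,-0.373,-0.002,-1.81],[0,-0.08,-0.373,-0.002,-1.81],[0,-0.08,-0.373,-0.002,-1.81],[0,-0.08,-0.373,-0.002,-1.81],[0,-0.08,-0.373,-0.002,-1.81],[0,-0.08,-0.373,-0.002,-1.81],[0,-0.08,-0.373,-0.002,-1.81],[0,-0.08,-0.373,-0.002,-1.81],[0,-0.08,-0.373,-0.002,-1.81],[0,-0.08,-0.373,-0.002,-1.81],[0,-0.08,-0.373,-0.002,-1.81],[0,-0.08,-0.373,-0.002,-1.81],[0,-0.08,-0.373,-0.002,-1.81],[0,-0.08,-0.373,-0.002,-1.81],[0,-0.08,-0.373,-0.002,-1.81]]'
python3 - <<'E'
from h import *
hang2(90,z=190);hang2(90,z=178)
E
```

```text
t: 35.75
tcp_pos: [522.6, 206.0, 219.2]
tool_rot: [-1.844, -2.543, 0.001]
wrist_force: [-0.8, 0.4, -1.3]
finger_gap: 9.6
shift [-0.0003  0.0601  0.0316] turn -0.002 | now [522.6 206.  219.2] yaw 108.1 j6 -1.71
shift [-0.0003  0.0601  0.0436] turn -0.002 | now [522.6 206.  219.2] yaw 108.1 j6 -1.71
```

```bash
python3 -m inch '[[0,0,0.03,0.005,0],[0,0,0.06,0.012,0],[0,0,0.06,0.012,0],[0,0,0.06,0.02,0],[0,0,0.06,0.025,0],[0,0,0.06,0.03,0],[0,0,0.06,0.032,0]]'
python3 -m inch '[[0,0,0,0.003,0],[0,0,0,0.006,0],[0,0,0,0.009,0],[0,0,0,0.011,0],[0,0,0,0.011,0],[0,0,0,0.011,0]]'
python3 - <<'E'
from h import *
d=cap('scene');save(d['img'],'ka4',(225,215,385,335),5)
hang2(90,z=178)
E
```

```text
t: 36.45
tcp_pos: [578.8, 224.6, 187.2]
tool_rot: [-1.841, -2.545, 0.001]
wrist_force: [1.0, 0.5, -0.7]
finger_gap: 9.2
t: 37.05
tcp_pos: [579.8, 224.8, 176.7]
tool_rot: [1.841, 2.545, 0.0]
wrist_force: [0.2, -0.1, -0.4]
finger_gap: 9.5
shift [-0.0004 -0.0002  0.0012] turn 0.0 | now [579.8 224.8 176.7] yaw 108.2 j6 -1.7
```

View pics/ka4.png

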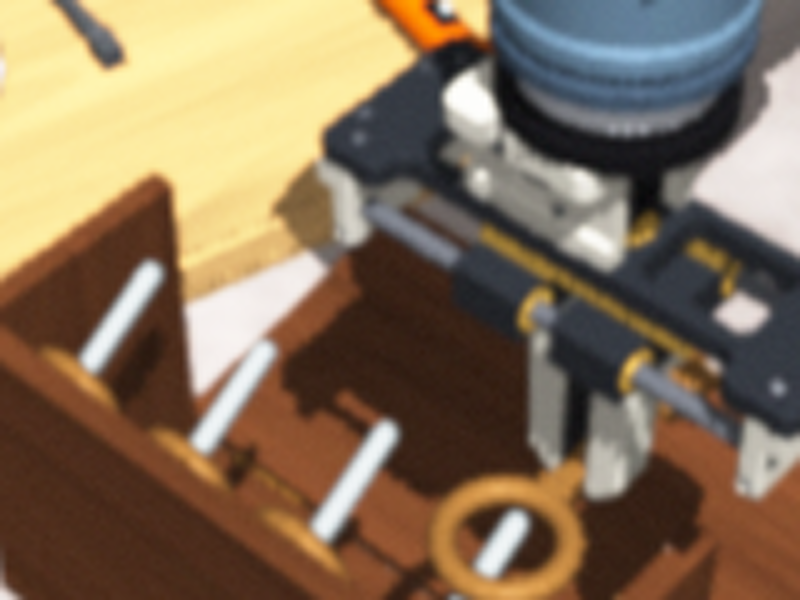

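Three keys hang and peg 1's tip (515,525) is inside the fourth eye. I release it, back off and go above the flap tab.

```bash
python3 -m inch '[[0,0,0.001,0.001,0],[0,0,0.001,0.002,0],[0,0,0.001,0.002,0],[0.25,0,0.001,0.002,0],[0.25,0,0.001,0.002,0],[0.25,0,0.001,0.002,0],[0.25,0,0.001,0.002,0],[0.25,0,0.001,0.002,0],[0.25,0,0.001,0.002,0],[0.25,0,-0.03,0.0,0],[0.25,0,-0.06,-0.02,0],[0.25,0,-0.1,-0.03,0],[0.25,0,-0.15,-0.04,0],[0.25,0,-0.15,-0.04,0],[0.25,0,-0.15,-0.04,0]]'
python3 - <<'E'
from h import *
d=cap('scene');im=cv2.cvtColor(d['img'],cv2.COLOR_BGR2HSV)
# bronze pixels near the visible eye tops on each peg
for y in(90,30,-30,-90):
    u,v=proj(d,b2w(BOX,[36,y,166]))[0];w=im[int(v)-8:int(v)+9,int(u)-10:int(u)+11].reshape(-1,3)
    print(y,u.round(),v.round(),'bronze px',int(((w[:,0]>=10)&(w[:,0]<=22)&(w[:,1]>120)&(w[:,2]>110)).sum()))
p=b2w(BOX,[-55-176*np.sin(1.4)-7*np.cos(1.4),0,0])[0];print(p);go(p[0],p[1],100,107.9);go(p[0],p[1],25,107.9)
E
```

```text
t: 38.6
tcp_pos: [437.2, 177.9, 217.6]
tool_rot: [1.841, 2.544, 0.003]
wrist_force: [-0.1, -0.3, 0.2]
finger_gap: 23.0
90 312.0 339.0 bronze px 236
30 286.0 320.0 bronze px 229
-30 262.0 303.0 bronze px 141
-90 240.0 286.0 bronze px 130
[432.18406265  80.50250763   0.        ]
shift [-0.0907 -0.0365  0.1173] turn 0.006 | now [438.2 178.  217.3] yaw 108.2 j6 -1.74
shift [-0.0907 -0.0366  0.1923] turn 0.006 | now [438.2 178.  217.3] yaw 108.2 j6 -1.74
```

```bash
python3 - <<'E'
from h import *
d1=pickle.load(open('scene1.pkl','rb'));d=cap('scene')
D=cv2.absdiff(d['img'],d1['img']).max(2)
for y in(90,30,-30,-90):
    u,v=proj(d,b2w(BOX,[36,y,166]))[0].astype(int)
    # bright bronze seen just in front of the back panel
    A,B=[int(((x[v-10:v+10,u-12:u+12,2]>130)&(x[v-10:v+10,u-12:u+12,0]<90)).sum()) for x in(d['img'],d1['img'])]
    print(y,'now',A,'before',B)
E
python3 -m inch '[[0.6,-0.091,-0.036,0,0.006],[0.6,-0.091,-0.036,0,0.006],[0.6,-0.091,-0.036,0.05,0.006],[0.6,-0.091,-0.036,0.1,0.006],[0.6,-0.091,-0.036,0.13,0.006],[0.6,-0.091,-0.036,0.16,0.006],[0.6,-0.091,-0.036,0.185,0.006],[0.6,-0.091,-0.036,0.192,0.006],[0.6,-0.091,-0.036,0.192,0.006],[0.6,-0.091,-0.036,0.192,0.006],[0.6,-0.091,-0.036,0.192,0.006]]'
```

```text
90 now 160 before 143
30 now 143 before 106
-30 now 85 before 26
-90 now 74 before 22
t: 39.8
tcp_pos: [433.0, 80.2, 25.8]
tool_rot: [1.848, 2.538, 0.002]
wrist_force: [-0.0, 0.3, 0.2]
finger_gap: 55.7
```

```bash
python3 -m inch '[[0,0,0,0,0],[0,0,0,0,0],[0,0,0,0,0],[0,0,0,0,0],[0,0,0,0,0],[0,0,0,0,0],[0,0,0,0,0]]' 25
```

```text
t: 40.5
tcp_pos: [431.4, 80.9, 24.8]
tool_rot: [-1.849, -2.539, -0.001]
wrist_force: [-1.1, 4.8, 2.7]
finger_gap: 24.0
```

```bash
python3 - <<'E'
from h import *
d1=pickle.load(open('scene1.pkl','rb'));d=cap('scene');f=lambda x:cv2.cvtColor(x,cv2.COLOR_BGR2RGB)
for y in(90,30,-30,-90):
    q=proj(d,b2w(BOX,[[36,y+o,160] for o in(-14,-9,9,14)])).round().astype(int)
    print(y,[(tuple(f(d['img'])[v,u].tolist()),tuple(f(d1['img'])[v,u].tolist())) for u,v in q])
E
```

```text
90 [((170, 114, 57), (130, 74, 42)), ((177, 122, 61), (130, 74, 45)), ((197, 137, 70), (136, 89, 65)), ((151, 98, 50), (135, 78, 44))]
30 [((162, 109, 56), (132, 74, 42)), ((195, 137, 67), (135, 76, 43)), ((188, 131, 65), (80, 69, 65)), ((167, 113, 56), (114, 63, 38))]
-30 [((146, 99, 48), (77, 45, 25)), ((172, 118, 58), (79, 47, 29)), ((170, 114, 60), (137, 109, 96)), ((157, 103, 53), (123, 71, 41))]
-90 [((149, 100, 48), (79, 47, 28)), ((169, 115, 56), (75, 45, 26)), ((197, 141, 75), (123, 119, 115)), ((153, 103, 50), (70, 42, 26))]
```

All four pegs show bronze on both sides. I swing the flap shut along the arc.

```bash
python3 -m inch '[[0,0,0.0015,-0.007,0],[0,0,0.003,-0.014,0],[0,0,0.0045,-0.0205,0],[0,0,0.006,-0.027,0],[0,0,0.008,-0.0335,0],[0,0,0.010,-0.040,0],[0,0,0.013,-0.046,0],[0,0,0.016,-0.052,0],[0,0,0.019,-0.0585,0],[0,0,0.022,-0.065,0],[0,0,0.0255,-0.0705,0],[0,0,0.029,-0.076,0],[0,0,0.0335,-0.0815,0],[0,0,0.038,-0.087,0],[0,0,0.0425,-0.092,0],[0,0,0.047,-0.097,0],[0,0,0.0515,-0.102,0],[0,0,0.056,-0.107,0]]'
```

```text
t: 42.35
tcp_pos: [483.7, 98.0, 131.2]
tool_rot: [-1.847, -2.537, 0.002]
wrist_force: [-0.8, 6.1, -8.8]
finger_gap: 23.9
```

```bash
python3 -m inch '[[0,0,0.0055,-0.0045,0],[0,0,0.011,-0.009,0],[0,0,0.0165,-0.013,0],[0,0,0.022,-0.017,0],[0,0,0.028,-0.0205,0],[0,0,0.034,-0.024,0],[0,0,0.040,-0.027,0],[0,0,0.046,-0.030,0],[0,0,0.052,-0.0325,0],[0,0,0.058,-0.035,0],[0,0,0.0645,-0.0375,0],[0,0,0.071,-0.040,0],[0,0,0.078,-0.0415,0],[0,0,0.085,-0.043,0],[0,0,0.0915,-0.044,0],[0,0,0.098,-0.045,0],[0,0,0.105,-0.0455,0],[0,0,0.112,-0.046,0],[0,0,0.114,-0.046,0],[0,0,0.114,-0.046,0]]'
python3 - <<'E'
from h import *
s,_=tool();c,si=np.cos(BOX[2]),np.sin(BOX[2]);v=s['tcp_pos'][:2]-BOX[:2];print('tcp in box',c*v[0]+si*v[1],-si*v[0]+c*v[1],s['wrist_force'])
E
```

```text
t: 44.35
tcp_pos: [592.5, 133.4, 178.2]
tool_rot: [-1.847, -2.538, 0.0]
wrist_force: [-4.0, 6.4, 1.3]
finger_gap: 23.5
tcp in box -60.80584101673058 0.09493763330132765 [-4.01461231  6.43075964  1.3246493 ]
```

```bash
python3 -m inch '[[0.6,0,0,0,0],[0.6,0,0,0,0],[0.6,0,0,0,0],[0.6,0,0,-0.03,0],[0.6,0,0,-0.06,0],[0.3,0,-0.03,-0.06,0],[0,0,-0.06,-0.06,0],[0,0,-0.06,-0.02,0],[0,0,-0.06,0.02,0],[0,0,-0.06,0.02,0],[0,0,-0.06,0.02,0],[0,0,-0.06,0.02,0],[0,0,-0.06,0.02,0]]'
python3 -m inch '[[0,0,0.01,0,0],[0,0,0.02,0,0],[0,0,0.03,0,0],[0,0,0.036,0,0],[0,0,0.040,0,0],[0,0,0.042,0,0],[0,0,0.044,0,0],[0,0,0.044,0,0]]'
```

```text
t: 45.65
tcp_pos: [537.9, 114.0, 159.8]
tool_rot: [1.847, 2.537, 0.003]
wrist_force: [0.2, 0.5, 0.0]
finger_gap: 1.1
t: 46.45
tcp_pos: [577.1, 127.2, 157.4]
tool_rot: [-1.848, -2.539, 0.003]
wrist_force: [-3.9, -1.4, 0.5]
finger_gap: 0.4
```

```bash
python3 -m inch '[[0,0,0.002,0,0],[0,0,0.004,0,0],[0,0,0.005,0,0],[0,0,0.006,0,0],[0,0,0.006,0,0]]'; python3 -m inch '[[0,0,0.002,0,0],[0,0,0.003,0,0],[0,0,0.004,0,0],[0,0,0.004,0,0]]'
```

```text
t: 46.95
tcp_pos: [576.7, 127.2, 157.4]
tool_rot: [-1.843, -2.533, 0.019]
wrist_force: [-24.2, -9.7, 14.5]
finger_gap: 0.9
t: 47.35
tcp_pos: [576.5, 127.1, 157.5]
tool_rot: [-1.84, -2.529, 0.029]
wrist_force: [-37.5, -14.8, 22.0]
finger_gap: 0.9
```

The flap does not yield to about 40 N, so it is against its stop. I back away and look.

```bash
python3 -m inch '[[0,0,-0.03,0,0],[0,0,-0.07,0,0],[0,0,-0.12,-0.05,0],[0,0.1,-0.17,-0.1,0],[0,0.15,-0.2,-0.1,0],[0,0.2,-0.22,-0.1,0],[0,0.2,-0.22,-0.1,0],[0,0.2,-0.22,-0.1,0],[0,0.2,-0.22,-0.1,0],[0,0.2,-0.22,-0.1,0],[0,0.2,-0.22,-0.1,0]]'
python3 - <<'E'
from h import *
c=cap('top');d=cap('scene');o=np.zeros((600,800,3),np.uint8)
o[:,:430]=cv2.resize(d['img'][150:390,195:367],(430,600),interpolation=cv2.INTER_CUBIC)
o[:,430:]=cv2.resize(c['img'],(800,600))[90:390,200:385].repeat(2,0).repeat(2,1)[:600,:370]
save(o,'final')
c0=pickle.load(open('top0.pkl','rb'));d0=pickle.load(open('scene0.pkl','rb'))
def m(a,b,x0,y0,x1,y1):
    r=cv2.matchTemplate(b['img'][y0-6:y1+6,x0-6:x1+6],a['img'][y0:y1,x0:x1],cv2.TM_CCOEFF_NORMED);_,v,_,p=cv2.minMaxLoc(r);return round(v,3),p[0]-6,p[1]-6
print('tab',m(c0,c,248,178,278,194),m(d0,d,300,258,320,286),'mug',m(d0,d,418,375,472,446),'oiler',m(d0,d,176,268,212,328),m(c0,c,318,94,348,138))
print('padlock',m(c0,c,426,170,466,196),'torch',m(c0,c,368,274,430,294),'stone',m(c0,c,450,266,476,292),'tapkey',m(c0,c,427,200,482,228))
E
```

```text
t: 48.45
tcp_pos: [317.6, 252.9, 257.5]
tool_rot: [1.849, 2.539, 0.0]
wrist_force: [-0.1, -0.3, 0.8]
finger_gap: 0.2
tab (0.912, 0, 0) (0.989, 0, 0) mug (1.0, 0, 0) oiler (1.0, 0, 0) (0.999, 0, 0)
padlock (0.999, 0, 0) torch (0.999, 0, 0) stone (0.999, 0, 0) tapkey (0.999, 0, 0)
```

View pics/final.png

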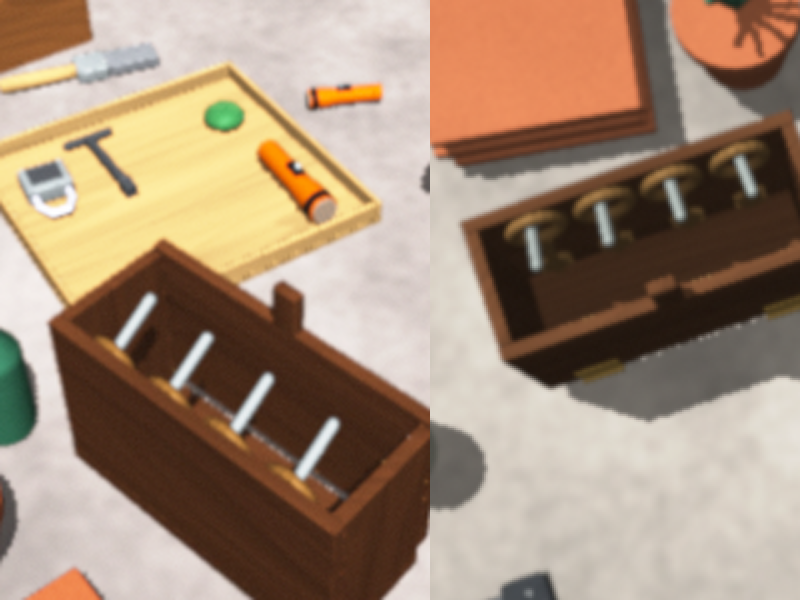

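All four keys hang on their own pegs (top half, eyes at (535,228), (603,205), (672,182) and (740,158)). The flap is shut, and the other things are where they were. I hand the job in.

```bash
python3 -c "
from plant import ctrl
print(ctrl.finish_job())"
```

```text
the job is handed in; nothing more can be done
None
```

I lowered the flap to its stop, hung all four gate keys by their eyes on pegs 4, 3, 2 and 1 in that order, and pushed the flap shut. I handed the job in at about 49 s, with the arm clear of everything.

- **Keys and flap:** The last picture shows one key on each peg, slid back to the panel. The tab matches its starting picture with no pixel shift in both views. The flap did not yield when pushed with about 40 N.
- **Other things:** The padlock, torch, stone, tap key, mug and oil bottle all match their first pictures with no shift.

Some checks disagreed or failed:

- **Camera offset:** The two views differed by a few mm on the peg and eye positions, within the fit's margin. I set the box position from both views and the tool pose.
- **Automatic checks:** My image check of the eye's position in the grip was unreliable for the second key. The check that a key had not moved just before its grasp was unreliable for the third and fourth keys, because of shadow and the hand in view. For those I relied on the finger gap and a look at each eye over its peg.
- **Push force:** The closing push read about 46 N at the wrist. It was made with the fingertips against the flap and is below the 120 N wrist limit.

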